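Pack a sterilisation container: open it, rack the cassettes, lid on, latch

ROBOT

A 6-joint arm with a two-finger parallel gripper is mounted at the origin on a cart in front of the work surface, level with it; the furniture and walls round the work are solid. World frame = base frame: x ahead of the robot, y to its left, z up, the work surface at z = 0. Lengths are in m, angles in rad, forces in N, time in s.
With the tool pointing down it reaches from about 0.325 to 0.9 m from the base axis. Payload 3.5 kg.
Tool frame: the origin (TCP) lies at the very end of the fingers, on their centre line; the grasp point (between the pads) lies 19 mm behind it (env.pinch_z is the distance from the TCP to the grasp point, in m); z points along the fingers, y is the line along which they close (so a half turn about z gives the same grasp; the last joint's range is limited). The gripper opens to 85 mm and grips with 20 to 120 N. Pads are 22 mm wide; open, the fingers measure 114 mm over their backs; the gripper's body (76 mm by 85 mm) begins 54 mm behind the grasp point. The pads swing forward as they close: fully open they stand 13 mm farther back than shut.
Start: joints at [-0.103, 0.276, -0.026, 1.268, 0, 1.467], TCP at [0.625, -0, 0.231] pointing down, gripper open.
Joint ranges: [-3.12, 3.12], [-0.85, 1.88], [-1.08, 1.24], [-1.95, 2.15], [-1.57, 1.53], [-3.14, 3.14]. Speed limits (rad/s): [2.57, 2.57, 3.14, 3.14, 3.14, 3.14].

INTERFACE

Orientations are given as a unit quaternion [x, y, z, w].
In Python, from cell import env, snapshot gives the robot as it stands.
- The arm moves only by the tool jog_arm, never from a script. Its arguments are lists of equal length, an entry for each row: "delta_pos": the shift along the tool's x, y, z in mm, a list of three; "yaw": the turn about the tool's z in rad. In form: {"delta_pos": [[tx, ty, tz], ...], "yaw": [yaw, ...]}. A call has 1 to 20 rows; each row is the pose to reach, as a shift and turn from the pose commanded when the call began, along the tool's axes at that moment; what a row does not reach only later rows make up. A row lasts 1/12 s, in which the tool goes at most 41.7 mm and 7.16 degrees, less where a joint would pass 70% of its speed; a pose out of reach is approached as far as the arm can. A call with a gripper value outside its range is refused whole. "gripper" is the opening, from 0 (shut) to 1 (fully open), set as the call begins (left out, the last holds). The fingers move at their own pace and stop on an object; the grip force is fixed at half the most. Time passes only in rows, so rows that repeat a pose let the fingers close. It gives the time, the measured TCP pose, the force, the opening and the grip force at its end, in the units of the state.
- env.state(): the state, without advancing time (a new reading comes with each control period).
- snapshot(name): name is "scene" or "side" or "wrist"; returns a dict with "img" (384x512x3 uint8, red, green, blue), "intrinsics" (3x3 intrinsics, pixels), "k1" (the pictures are not rectified: a ray, as slopes to the right and down, at radius r is drawn at 1 + k1 r^2 times it, then the intrinsics apply), "R" (3x3) and "t" (3): a world point X has camera coordinates R X + t; the wrist camera has in their place "hand_eye" (4x4, takes a point from camera to tool coordinates, whose origin is the TCP and whose axes are the flange's). Camera axes: x right, y down, z forward; pixel columns grow to the right and rows downward; lengths in m; the calibration is good to about 2 mm. A picture is of the moment at which its call begins: read the wrist's pose just before it. There is no depth.
- env.finish_job(): hands the job in; it is judged then, once.
The state is a dict: "t": time; "joint_positions": joint angles; "qd": joint speeds; "joint_efforts": joint torques, N m; "ee_pos": TCP position; "ee_rot": TCP orientation; "contact_force": force on the tool from outside, world axes, zero at the start; "torque": the same for the moment, N m; "gripper_width": finger opening in m; "grasp_force": force on a finger pad.
Only numpy, scipy, OpenCV 4.12 (cv2) and the standard library are available. Lean on these libraries where they do the work, as an engineer would, in place of code of your own. Each camera call takes 0.05 s, during which the arm holds its last target. There are 200 camera calls.

TASK

Pack the sterilisation container for the autoclave: swing its latches clear, lift the lid off and lay it on the free worktop, then take every washed instrument cassette from the drying mat and stand it on its long edge in a slot of the container's wire rack, fully down, one to a slot. Put the lid back on so that it sits level with its skirt over the rim, and close both latches over its edge; leave the two tubs at the back where they are.

Things in the scene. Friction and masses are not known exactly. Their poses are not given: they have to be found in the camera images.
- container: Open sterilisation container, does not move: an aluminium box 250 (its x) x 204 (its y) mm outside, rim 96 mm high, walls 3 mm thick. Origin: centre of its underside; x along the long side, y along the short one, z up. Inside, a steel wire rack with four upright slots side by side along x, 54 mm apart, each running along y (see slot_1). A latch hangs on each long wall.
- lid: Loose lid, a blue pan 262 (its x) x 216 (its y) mm, 54 mm high with the handle, 0.34 to 0.53 kg, starting on the container. Origin: centre of its skirt's lower edge; z up. The skirt, 16 mm deep below the 3 mm plate, goes outside the rim; it flares (4 mm of play a side at the bottom, 2 mm at the top). Seated: origin 80 mm above the container's origin, x axes parallel (either way round).
- lid_handle (a point): Middle of the lid's black bar handle: 78 mm long along the lid's x, 18 mm wide along its y, 16 mm high; 46 mm above the lid's origin, 27 mm above the top of the plate, with 19 mm of clear space under the bar.
- latch_left (a joint): Angle (rad) of the latch on the container's +y wall: 0 = upright and closed, its lip over the lid's edge; grows to 1.2 as it swings outwards and down. Stiff hinge (0.07 N m): it stays where it is left, and takes 1 to 3 N at its tab. The lid passes it freely only while it stands open by more than 0.45; it starts anywhere from 0 to 0.75.
- latch_right (a joint): The same for the latch on the container's -y wall.
- latch_left_hinge (a point): Hinge axis (along the container's x) of the left latch, 12 mm outside the +y wall, 53 mm above the underside. The latch is a steel plate 50 mm wide along x, 3 mm thick, 55 mm from hinge to lip, with a thumb tab above the lip, bent slightly outwards, that ends 84 mm from the hinge; the lip reaches 18 mm inwards.
- latch_right_hinge (a point): The same for the right latch, 12 mm outside the -y wall.
- latch_left_tip (a point): Middle of the left latch's thumb tab, 70 mm from the hinge. Push the tab outwards from inside to open the latch; to close it, push its outer face in and up round the arc, to the stop.
- latch_right_tip (a point): Middle of the right latch's thumb tab, 70 mm from the hinge.
- mat: Flat grey drying mat, 250 x 205 x 4 mm, fixed to the worktop; origin at the centre of its underside. The cassettes stand on it, 60 mm apart along its x, running along its y. The worktop to its right (world x 0.34 to 0.64, y -0.37 to -0.62) is free for the lid. A pouch sealer stands behind mat and lid place from x = 0.65, an autoclave left of all from y = 0.5.
- swab_jar: Bystander: white tub with a turquoise lid, 68 mm across, 75 mm high; origin at the centre of its underside.
- bur_jar: Bystander: white tub with a blue lid, 58 mm across, 57 mm high; origin at the centre of its underside.
- slot_1 (a point): Slot 1 of the rack (1 at the container's -x end): where the middle of a seated cassette lies, 48 mm above the container's underside, its top 84 mm. Axes as the container's. The slot is 31 mm wide along x between wire hoops with bevelled tops, which stand only at y = -55 and +55 mm, 37 mm above the floor rods; rods' top at 13 mm; 9 mm of play at each end along y.
- slot_2 (a point): Slot 2 of the rack (1 at the container's -x end): where the middle of a seated cassette lies, 48 mm above the container's underside, its top 84 mm. Axes as the container's. The slot is 31 mm wide along x between wire hoops with bevelled tops, which stand only at y = -55 and +55 mm, 37 mm above the floor rods; rods' top at 13 mm; 9 mm of play at each end along y.
- slot_3 (a point): Slot 3 of the rack (1 at the container's -x end): where the middle of a seated cassette lies, 48 mm above the container's underside, its top 84 mm. Axes as the container's. The slot is 31 mm wide along x between wire hoops with bevelled tops, which stand only at y = -55 and +55 mm, 37 mm above the floor rods; rods' top at 13 mm; 9 mm of play at each end along y.
- slot_4 (a point): Slot 4 of the rack (1 at the container's -x end): where the middle of a seated cassette lies, 48 mm above the container's underside, its top 84 mm. Axes as the container's. The slot is 31 mm wide along x between wire hoops with bevelled tops, which stand only at y = -55 and +55 mm, 37 mm above the floor rods; rods' top at 13 mm; 9 mm of play at each end along y.
- cassette_1: Closed instrument cassette 1, a perforated steel slab 72 x 180 x 28 mm, 0.35 kg; may be absent. It starts standing on a long edge, 28 mm wide, on the mat. Origin: centre of its large base face; x across the slab (up while it stands), y along its 180 mm length, z through its 28 mm thickness.
- cassette_1_mid (a point): Middle of cassette 1, 36 mm below its upper edge while it stands, 14 mm from the body's origin along z; axes as the body's.
- cassette_2: Closed instrument cassette 2, a perforated steel slab 72 x 180 x 28 mm, 0.35 kg; may be absent. It starts standing on a long edge, 28 mm wide, on the mat. Origin: centre of its large base face; x across the slab (up while it stands), y along its 180 mm length, z through its 28 mm thickness.
- cassette_2_mid (a point): Middle of cassette 2, 36 mm below its upper edge while it stands, 14 mm from the body's origin along z; axes as the body's.
- cassette_3: Closed instrument cassette 3, a perforated steel slab 72 x 180 x 28 mm, 0.35 kg; may be absent. It starts standing on a long edge, 28 mm wide, on the mat. Origin: centre of its large base face; x across the slab (up while it stands), y along its 180 mm length, z through its 28 mm thickness.
- cassette_3_mid (a point): Middle of cassette 3, 36 mm below its upper edge while it stands, 14 mm from the body's origin along z; axes as the body's.
- cassette_4: Closed instrument cassette 4, a perforated steel slab 72 x 180 x 28 mm, 0.35 kg; may be absent. It starts standing on a long edge, 28 mm wide, on the mat. Origin: centre of its large base face; x across the slab (up while it stands), y along its 180 mm length, z through its 28 mm thickness.
- cassette_4_mid (a point): Middle of cassette 4, 36 mm below its upper edge while it stands, 14 mm from the body's origin along z; axes as the body's.

How it is judged:
By the outcome, as a careful person would: the job done as asked, in the order asked, and still so for the second after the job is handed in, with the robot touching nothing.
Of cassette_1, cassette_2, cassette_3, cassette_4 only 2 to 4 are there at a start; the rules pass over those that are not, and their reading is None.
At some moment in a run one of lid may be knocked a few centimetres aside while the robot is not near it.
Once in a run the grip may slacken for a moment while it holds something.
It also fails if it takes over 210 s, if anything falls off the work surface, if the arm or the gripper's body presses on something with over 40 N, if the wrist force passes 120 N, or if a joint passes its speed limit or range.

## Working session

There is one attempt and no reset: what is moved stays moved. The work goes in short steps, Python scripts to look and compute and a tool call to move; the robot and the scene stay as the last step left them, time stands still between calls to the robot, and variables do not carry over. Pictures are saved under pics/ and viewed, at most 14 in all, crops included, and the job is handed in when it is done.

Besides the shell and the picture viewer there is one more tool, called after "Call:" as a command line: name --pt "numbers of a row" for each row, then --argument value for the rest. jog_arm: Moves the arm, as the interface text tells. Its arguments: {"type":"object","properties":{"delta_pos":{"type":"array","items":{"type":"array","items":{"type":"number"}}},"yaw":{"type":"array","items":{"type":"number"}},"gripper":{"type":"number"}},"required":["delta_pos","yaw"]}

```bash
ls && mkdir -p pics
cat > h.py <<'E'
import numpy as np, cv2, pickle
from scipy.spatial.transform import Rotation as Rn
from cell import env, snapshot
def shot(name, fn):
    st=env.state(); s=snapshot(name)
    if 'hand_eye' in s:
        T=np.eye(4);T[:3,:3]=Rn.from_quat(st['ee_rot']).as_matrix();T[:3,3]=st['ee_pos']
        C=T@np.array(s['hand_eye']);s['R']=C[:3,:3].T;s['t']=-C[:3,:3].T@C[:3,3]
    pickle.dump({k:np.array(v) for k,v in s.items()},open(f'pics/{fn}.pkl','wb'))
    cv2.imwrite(f'pics/{fn}.png',s['img'][:,:,::-1]); return s
def load(fn): return pickle.load(open(f'pics/{fn}.pkl','rb'))
def ray(s,u,v):
    K=np.array(s['intrinsics']);k=float(s['k1'])
    d=np.array([(u-K[0,2])/K[0,0],(v-K[1,2])/K[1,1]]);p=d.copy()
    for _ in range(30): p=d/(1+k*(p@p))
    R=np.array(s['R']);return -R.T@np.array(s['t']), R.T@np.array([p[0],p[1],1])
def atz(s,u,v,z):
    c,d=ray(s,u,v);return c+d*(z-c[2])/d[2]
def proj(s,X):
    q=np.array(s['R'])@np.array(X)+np.array(s['t']);p=q[:2]/q[2];K=np.array(s['intrinsics'])
    p=p*(1+float(s['k1'])*(p@p));return K[:2,:2]@p+K[:2,2]
def line():
    st=env.state();print(st['t'],np.round(st['ee_pos'],4),np.round(Rn.from_quat(st['ee_rot']).as_matrix(),3).tolist())
E
python3 - <<'E'
from h import *
line()
a=shot('scene','scene0');b=shot('side','side0');c=shot('wrist','wrist0')
for s in(a,b,c):print(-np.array(s['R']).T@np.array(s['t']),np.array(s['R'])[2])
E
```

```text
pics
0.0 [0.6242 0.     0.2301] [[0.0, 1.0, -0.002], [1.0, -0.0, 0.0], [0.0, -0.002, -1.0]]
[ 0.05404773 -0.34975068  0.71290049] [ 0.60665459  0.43311605 -0.66661886]
[-0.02039393  0.95061647  0.96028196] [ 0.4313058  -0.66016879 -0.61494103]
[0.62524647 0.0711178  0.37322812] [-0.00186518 -0.27970576 -0.96008396]
```

View pics/scene0.png

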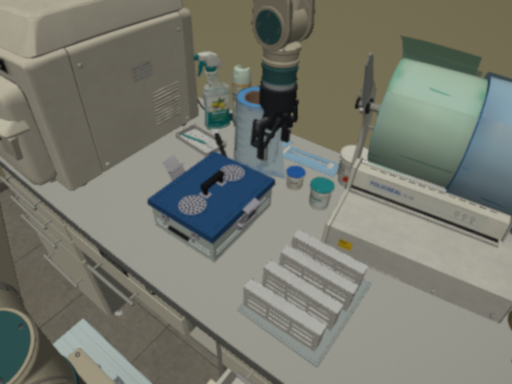

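View pics/side0.png

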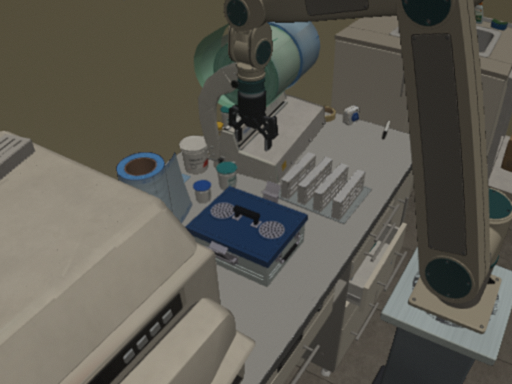

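View pics/wrist0.png

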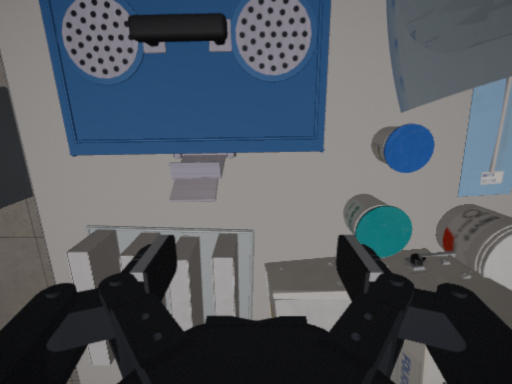

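```bash
python3 - <<'E'
from h import *
w=load('wrist0');a=load('scene0');b=load('side0')
P=lambda n,s,u,v,z:print(n,np.round(atz(s,u,v,z)*1000,0))
print(proj(w,[.6242,0,.2301]))
P('lid c1 w',w,70,156,.083);P('lid c2 w',w,324,153,.083)
P('handle w',w,130,22,.134);P('handle w',w,226,22,.134)
for n,u,v in(('L',150,203),('bot',214,236),('R',275,183),('top',222,154)):P('lid s '+n,a,u,v,.099)
P('hs',a,213,182,.126);P('hside',b,246,214,.126)
for n,u,v in(('L',189,228),('bot',268,262),('R',308,217),('top',231,190)):P('lid side '+n,b,u,v,.099)
P('mat w TL',w,88,227,.004);P('mat w TR',w,254,230,.004)
for n,u,v in(('1',103,233),('2',145,235),('3',185,238),('4',226,237)):P('cas w near-lid end '+n,w,u,v,.076)
for n,u,v in(('4',297,234),('4e',366,268),('1',246,284),('1e',325,325)):P('cas s '+n,a,u,v,.076)
P('rlatch tab',w,193,199,.12);P('rlatch lip',w,195,170,.1)
P('swab',w,384,230,.075);P('bur',w,409,148,.057)
E
python3 - <<'E'
import cv2,os
os.chdir('.')
i=cv2.imread('pics/scene0.png')[130:350,140:380];j=cv2.imread('pics/side0.png')[130:290,180:380]
i=cv2.resize(i,None,fx=1.65,fy=1.65,interpolation=3);j=cv2.resize(j,None,fx=2,fy=2,interpolation=3)
import numpy as np
o=np.zeros((370,800,3),np.uint8);o[:363,:396]=i;o[:320,400:800]=j;cv2.imwrite('pics/c1.png',o)
E
```

```text
[254.67740964 238.14391629]
lid c1 w [424.  24.  83.]
lid c2 w [698.  27.  83.]
handle w [526. 138. 134.]
handle w [601. 138. 134.]
lid s L [424. 221.  99.]
lid s bot [440.  26.  99.]
lid s R [676.  20.  99.]
lid s top [689. 213.  99.]
hs [556. 129. 126.]
hside [557. 145. 126.]
lid side L [673. 246.  99.]
lid side bot [428. 242.  99.]
lid side R [425.  42.  99.]
lid side top [673.  52.  99.]
mat w TL [375. -94.   4.]
mat w TR [622. -99.   4.]
cas w near-lid end 1 [441. -70.  76.]
cas w near-lid end 2 [491. -73.  76.]
cas w near-lid end 3 [539. -76.  76.]
cas w near-lid end 4 [589. -75.  76.]
cas s 4 [ 578. -110.   76.]
cas s 4e [ 585. -283.   76.]
cas s 1 [395. -98.  76.]
cas s 1e [ 412. -274.   76.]
rlatch tab [563. -12. 120.]
rlatch lip [562.  12. 100.]
swab [778. -66.  75.]
bur [803.  29.  57.]
```

View pics/c1.png

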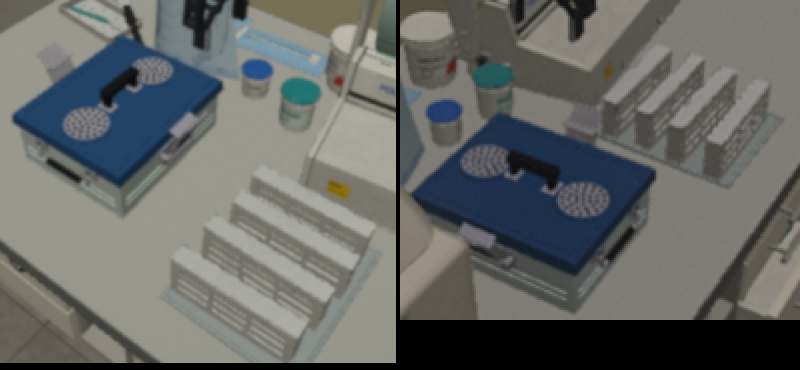

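Run:
```python
from h import *
w=load('wrist0');a=load('scene0');b=load('side0')
def tri(s1,p1,s2,p2):
    c1,d1=ray(s1,*p1);c2,d2=ray(s2,*p2);k=np.linalg.lstsq(np.array([d1,-d2]).T,c2-c1,rcond=None)[0]
    return np.round(1000*(c1+d1*k[0])),np.round(1000*(c2+d2*k[1]))
print('lefttab',tri(a,(170,159),b,(218,245)))
print('handle',tri(a,(213,182),b,(246,214)),tri(w,(178,27),b,(246,214)))
for th in np.arange(0,1.3,.15):
    L=[.556,.132+.114+.084*np.sin(th),.053+.084*np.cos(th)];Rr=[.562,.132-.114-.084*np.sin(th),.053+.084*np.cos(th)]
    print(round(th,2),'L scene',proj(a,L).round(),'side',proj(b,L).round(),'R wrist',proj(w,Rr).round(),'scene',proj(a,Rr).round())
```

```text
lefttab (array([554., 280., 130.]), array([549., 280., 127.]))
handle (array([564., 136., 117.]), array([563., 136., 117.])) (array([560., 138., 120.]), array([561., 139., 120.]))
0.0 L scene [179. 161.] side [224. 233.] R wrist [186. 173.] scene [250. 196.]
0.15 L scene [176. 160.] side [221. 236.] R wrist [187. 186.] scene [254. 198.]
0.3 L scene [173. 159.] side [218. 240.] R wrist [189. 198.] scene [258. 202.]
0.45 L scene [170. 159.] side [215. 244.] R wrist [191. 208.] scene [262. 205.]
0.6 L scene [168. 159.] side [213. 248.] R wrist [193. 216.] scene [266. 209.]
0.75 L scene [166. 160.] side [211. 253.] R wrist [195. 222.] scene [269. 213.]
0.9 L scene [164. 162.] side [209. 258.] R wrist [198. 226.] scene [272. 218.]
1.05 L scene [163. 164.] side [207. 263.] R wrist [200. 228.] scene [274. 222.]
1.2 L scene [162. 166.] side [207. 267.] R wrist [202. 228.] scene [276. 226.]
```

Call:
jog_arm --pt "35 -62 30" --pt "35 -62 30" --pt "35 -62 70" --pt "35 -62 112" --pt "35 -62 112" --pt "35 -62 112" --yaw '[0,0,0,0,0,0]' --gripper 0

```text
t: 0.65
ee_pos: [0.56, 0.0352, 0.1169]
ee_rot: [0.707, 0.707, -0.002, -0.003]
contact_force: [-0.3, 0.5, 0.9]
gripper_width: 0.0123
grasp_force: 0.0
```

Call:
jog_arm --pt "-12 0 0" --pt "-24 0 0" --pt "-34 0 1" --pt "-42 0 4" --pt "-50 0 8" --pt "-58 0 12" --pt "-65 0 17" --pt "-65 0 17" --pt "-65 0 17" --yaw '[0,0,0,0,0,0,0,0,0]'

```text
t: 1.4
ee_pos: [0.5622, -0.0305, 0.1015]
ee_rot: [0.707, 0.707, -0.001, -0.001]
contact_force: [-0.2, 0.7, -0.0]
gripper_width: 0.0
grasp_force: 0.0
```

Call:
jog_arm --pt "8 0 -35" --pt "30 0 -70" --pt "70 0 -105" --pt "110 0 -105" --pt "150 0 -105" --yaw '[0,0,0,0,0]'

```text
t: 1.82
ee_pos: [0.5652, 0.1156, 0.2111]
ee_rot: [0.708, 0.707, 0.003, 0.002]
contact_force: [1.3, -0.3, -0.3]
gripper_width: -0.0001
grasp_force: 0.0
```

Run:
```python
from h import *
line();shot('wrist','w1')
```

```text
1.8167 [0.5652 0.1156 0.2111] [[0.001, 1.0, 0.007], [1.0, -0.001, 0.0], [0.0, 0.007, -1.0]]
```

View pics/w1.png

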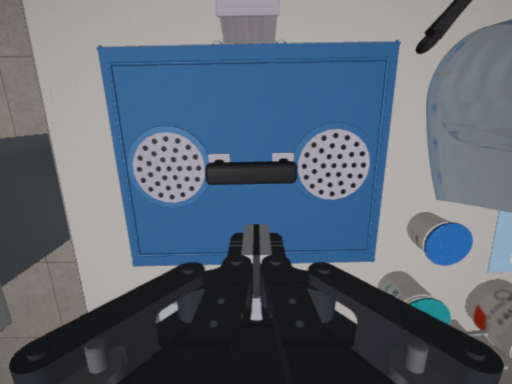

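Run:
```python
from h import *
w=load('w1')
c=np.array([atz(w,u,v,.098) for u,v in((101,47),(395,43),(378,264),(132,267))])*1000
print(c.round(),c.mean(0).round(1),'yaw',[np.arctan2(*(c[1]-c[0])[[1,0]]),np.arctan2(*(c[2]-c[3])[[1,0]])],'sz',np.linalg.norm(c[1]-c[0]),np.linalg.norm(c[1]-c[2]))
h=np.array([atz(w,u,v,.131) for u,v in((206,172),(297,172))])*1000;print(h,h.mean(0))
for th in np.arange(0,1.1,.1):
    y=c.mean(0)[1]/1000+.114
    print(round(th,1),proj(w,[.56,y+.084*np.sin(th),.053+.084*np.cos(th)]).round(),proj(w,[.56,y+.055*np.sin(th),.053+.055*np.cos(th)]).round())
```

```text
[[435. 239.  98.]
 [686. 242.  98.]
 [698.  28.  98.]
 [434.  26.  98.]] [562.9 133.9  98. ] yaw [np.float64(0.011909098708117174), np.float64(0.007731125189611234)] sz 251.10991355977964 214.3429807915232
[[524.41282933 137.15477577 131.        ]
 [601.0031314  136.90130563 131.        ]] [562.70798037 137.0280407  131.        ]
0.0 [247.  21.] [248.  32.]
0.1 [247.   7.] [248.  24.]
0.2 [246.  -6.] [247.  17.]
0.3 [246. -18.] [247.  10.]
0.4 [246. -29.] [247.   4.]
0.5 [246. -39.] [247.  -2.]
0.6 [246. -48.] [247.  -7.]
0.7 [247. -55.] [248. -12.]
0.8 [247. -61.] [248. -16.]
0.9 [247. -65.] [248. -18.]
1.0 [247. -67.] [248. -20.]
```

Call:
jog_arm --pt "40 0 0" --pt "80 0 0" --pt "122 0 0" --pt "122 0 40" --pt "122 0 80" --pt "122 0 92" --pt "122 0 92" --pt "134 0 92" --pt "146 0 92" --pt "156 0 93" --pt "164 0 96" --pt "172 0 100" --pt "180 0 105" --pt "186 0 110" --pt "186 0 110" --pt "186 0 110" --yaw '[0,0,0,0,0,0,0,0,0,0,0,0,0,0,0,0]'

```text
t: 3.2
ee_pos: [0.5622, 0.3004, 0.0963]
ee_rot: [0.707, 0.707, -0.001, -0.0]
contact_force: [-0.0, -0.5, 1.0]
gripper_width: -0.0002
grasp_force: 0.0
```

Call:
jog_arm --pt "-8 0 -35" --pt "-40 0 -75" --pt "-80 0 -90" --pt "-120 0 -90" --pt "-162 0 -90" --pt "-162 0 -90" --yaw '[0.125,0.25,0.375,0.5,0.625,0.75]' --gripper 1

```text
t: 3.7
ee_pos: [0.5631, 0.1329, 0.1884]
ee_rot: [0.919, 0.394, 0.0, 0.001]
contact_force: [0.0, 0.5, -0.4]
gripper_width: 0.0721
grasp_force: 0.0
```

Run:
```python
from h import *
line();a=shot('scene','s2')['img'];b=shot('side','d2')['img'];print(env.state()['joint_positions'])
i=cv2.resize(a[120:280,130:300],None,fx=2.3,fy=2.3,interpolation=3);j=cv2.resize(b[150:310,160:330],None,fx=2.3,fy=2.3,interpolation=3)
cv2.imwrite('pics/c2.png',np.hstack([i,j])[:,:,::-1])
```

```text
3.7 [0.5631 0.1329 0.1884] [[0.69, 0.724, 0.001], [0.724, -0.69, -0.003], [-0.001, 0.003, -1.0]]
[ 1.25079934e-01  2.22064270e-01 -1.90944172e-01  1.15761966e+00
  8.65953855e-05  2.44985859e+00]
```

View pics/c2.png

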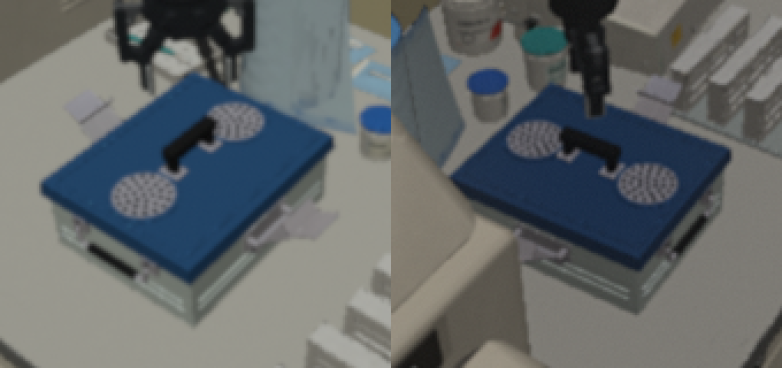

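Call:
jog_arm --pt "2 -2 0" --pt "2 -2 0" --pt "2 -2 0" --pt "2 -2 0" --pt "2 -2 0" --pt "2 -2 0" --pt "2 -2 0" --pt "2 -2 0" --pt "2 -2 0" --pt "2 -2 0" --pt "2 -2 0" --pt "2 -2 0" --pt "2 -2 0" --pt "2 -2 0" --pt "2 -2 0" --pt "2 -2 0" --pt "2 -2 0" --pt "2 -2 0" --pt "2 -2 0" --pt "2 -2 0" --yaw '[-0.12,-0.24,-0.36,-0.48,-0.6,-0.72,-0.84,-0.96,-1.08,-1.2,-1.32,-1.44,-1.56,-1.68,-1.8,-1.92,-2.04,-2.16,-2.28,-2.33]'

```text
t: 5.47
ee_pos: [0.5625, 0.1424, 0.1868]
ee_rot: [-0.01, 1.0, 0.0, -0.0]
contact_force: [-0.1, -0.5, 0.2]
gripper_width: 0.0855
grasp_force: 0.0
```

Run:
```python
from h import *
line();shot('wrist','w3')
```

```text
5.4667 [0.5625 0.1424 0.1868] [[-1.0, -0.019, -0.001], [-0.019, 1.0, 0.001], [0.001, 0.001, -1.0]]
```

View pics/w3.png

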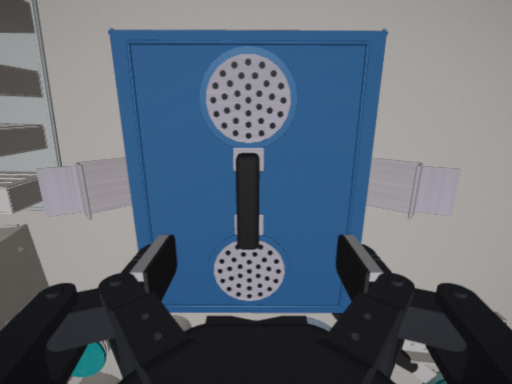

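Call:
jog_arm --pt "0 -5 10" --pt "0 -5 40" --pt "0 -5 70" --pt "0 -5 79" --pt "0 -5 79" --yaw '[0.01,0.01,0.01,0.01,0.01]'

```text
t: 5.93
ee_pos: [0.5594, 0.1358, 0.1042]
ee_rot: [0.0, 1.0, -0.0, -0.004]
contact_force: [-0.5, -0.4, -0.1]
gripper_width: 0.0853
grasp_force: 0.0
```

Call:
jog_arm --pt "0 0 0" --pt "0 0 0" --pt "0 0 0" --pt "0 0 0" --pt "0 0 0" --pt "0 0 0" --pt "0 0 -5" --pt "0 0 -10" --pt "0 0 -15" --pt "0 0 -20" --pt "0 0 -30" --yaw '[0,0,0,0,0,0,0,0,0,0,0]' --gripper 0

```text
t: 6.85
ee_pos: [0.5615, 0.1358, 0.1374]
ee_rot: [0.0, 1.0, -0.0, -0.002]
contact_force: [-0.5, -0.5, -4.9]
gripper_width: 0.0169
grasp_force: 58.8
```

Call:
jog_arm --pt "0 0 -20" --pt "0 0 -45" --pt "0 0 -70" --pt "20 0 -72" --pt "45 -15 -72" --pt "70 -40 -72" --pt "72 -70 -72" --pt "72 -100 -72" --pt "72 -130 -72" --pt "72 -160 -72" --pt "72 -190 -72" --pt "72 -220 -72" --pt "72 -250 -72" --pt "72 -280 -72" --pt "72 -310 -72" --pt "72 -340 -72" --pt "72 -370 -72" --pt "72 -400 -72" --pt "72 -430 -72" --pt "72 -460 -72" --yaw '[0,0,0,0,0,0,0,0,0,0,0,0,0,0,0,0,0,0,0,0]'

```text
t: 8.52
ee_pos: [0.4902, -0.3253, 0.2108]
ee_rot: [0.001, 1.0, 0.0, 0.0]
contact_force: [0.4, 0.8, -4.3]
gripper_width: 0.017
grasp_force: 59.1
```

Call:
jog_arm --pt "0 -30 0" --pt "0 -60 0" --pt "0 -90 0" --pt "0 -120 0" --pt "0 -145 0" --pt "0 -165 0" --pt "0 -172 20" --pt "0 -172 50" --pt "0 -172 90" --pt "0 -172 130" --pt "0 -172 160" --pt "0 -172 165" --pt "0 -172 165" --yaw '[0,0,0,0,0,0,0,0,0,0,0,0,0]'

```text
t: 9.6
ee_pos: [0.4885, -0.4935, 0.0422]
ee_rot: [0.0, 1.0, 0.003, -0.002]
contact_force: [-0.5, 0.6, -4.7]
gripper_width: 0.0166
grasp_force: 59.3
```

Call:
jog_arm --pt "0 0 6" --pt "0 0 11" --pt "0 0 14" --pt "0 0 15" --pt "0 0 15" --yaw '[0,0,0,0,0]'

```text
t: 10.02
ee_pos: [0.4909, -0.4964, 0.0312]
ee_rot: [0.0, 1.0, -0.001, 0.0]
contact_force: [-0.7, 0.8, -4.4]
gripper_width: 0.0167
grasp_force: 59.3
```

Call:
jog_arm --pt "0 0 3" --pt "0 0 5" --pt "0 0 5" --yaw '[0,0,0]'

```text
t: 10.27
ee_pos: [0.4912, -0.4968, 0.0295]
ee_rot: [0.0, 1.0, -0.001, 0.001]
contact_force: [-3.8, 4.7, 12.3]
gripper_width: 0.0172
grasp_force: 61.6
```

Call:
jog_arm --pt "0 0 -2" --pt "0 0 -2" --pt "0 0 -2" --pt "0 0 -2" --pt "0 0 -30" --pt "0 0 -65" --pt "0 0 -100" --pt "0 10 -140" --pt "0 35 -175" --pt "0 60 -195" --pt "0 85 -195" --pt "0 110 -195" --pt "0 135 -195" --pt "0 160 -195" --pt "0 185 -195" --pt "0 210 -195" --pt "0 235 -195" --pt "0 260 -195" --pt "0 260 -195" --pt "0 260 -195" --yaw '[0,0,0,0,0,0,0,0.12,0.24,0.36,0.48,0.6,0.72,0.84,0.96,1.08,1.2,1.32,1.44,1.57]' --gripper 1

```text
t: 11.93
ee_pos: [0.4905, -0.2343, 0.22]
ee_rot: [0.707, 0.708, -0.0, -0.0]
contact_force: [-0.1, -0.4, -0.4]
gripper_width: 0.0851
grasp_force: 0.0
```

Run:
```python
from h import *
line();shot('wrist','w4')
```

```text
11.9333 [ 0.4905 -0.2343  0.22  ] [[-0.001, 1.0, -0.0], [1.0, 0.001, 0.0], [0.0, -0.0, -1.0]]
```

View pics/w4.png

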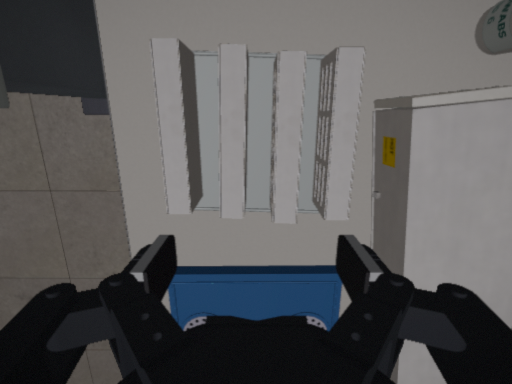

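Run:
```python
from h import *
w=load('w4')
Q=[((152,41),(180,41),(190,214),(166,214)),((220,46),(247,46),(244,219),(221,219)),((278,52),(304,52),(297,222),(275,222)),((336,47),(364,47),(350,219),(325,219))]
for q in Q:
    c=np.array([atz(w,*p,.076) for p in q])*1000
    a=(c[0]+c[1])/2;b=(c[2]+c[3])/2
    print(c.mean(0).round(1),'len',np.linalg.norm(a-b).round(),'w',np.linalg.norm(c[0]-c[1]).round(1),np.linalg.norm(c[2]-c[3]).round(1),'tilt of axis from +y (rad ccw)',-np.arctan2(*(a-b)[:2]).round(3))
```

```text
[ 404.  -187.7   76. ] len 176.0 w 26.7 27.2 tilt of axis from +y (rad ccw) -0.014
[ 467.  -192.9   76. ] len 178.0 w 25.8 26.2 tilt of axis from +y (rad ccw) -0.029
[ 525.1 -197.3   76. ] len 177.0 w 25.0 25.2 tilt of axis from +y (rad ccw) 0.004
[ 582.6 -193.2   76. ] len 177.0 w 26.9 28.5 tilt of axis from +y (rad ccw) 0.017
```

Call:
jog_arm --pt "35 8 0" --pt "70 16 0" --pt "105 24 0" --pt "140 32 0" --pt "175 40 0" --pt "210 48 0" --pt "245 56 0" --pt "280 64 0" --pt "320 70 0" --pt "320 70 0" --pt "320 70 0" --yaw '[0,0,0,0,0,0,0,0,0,0,0]' --gripper 0.55

```text
t: 12.9
ee_pos: [0.5592, 0.0862, 0.2199]
ee_rot: [0.703, 0.711, -0.0, -0.0]
contact_force: [-0.1, 0.4, -0.2]
gripper_width: 0.047
grasp_force: 0.0
```

Run:
```python
from h import *
line();s=shot('wrist','w5')
i=cv2.resize(s['img'][0:290,60:450],None,fx=2,fy=2,interpolation=3)
cv2.imwrite('pics/c5.png',i[:,:,::-1])
```

```text
12.9 [0.5592 0.0862 0.2199] [[-0.011, 1.0, -0.0], [1.0, 0.011, -0.0], [-0.0, -0.0, -1.0]]
```

View pics/c5.png

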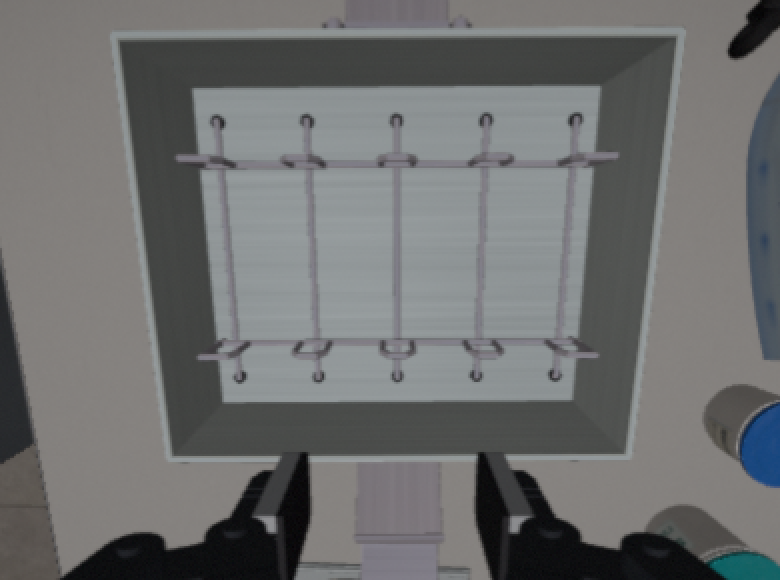

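Run:
```python
from h import *
w=load('w5')
A=lambda x,y,z:atz(w,60+x/2,y/2,z)*1000
c=np.array([A(*p,.096) for p in((112,34),(685,30),(632,459),(168,461))])
print(c.round(1),c.mean(0).round(1),'yaw',np.arctan2(*(c[1]-c[0])[[1,0]]),np.arctan2(*(c[2]-c[3])[[1,0]]),'yawy',-np.arctan2(*(c[1]-c[2])[:2]),-np.arctan2(*(c[0]-c[3])[:2]),'sz',np.linalg.norm(c[1]-c[0]),np.linalg.norm(c[2]-c[3]),np.linalg.norm(c[1]-c[2]))
print('hoops',[A(397,157,.05).round(1),A(398,350,.05).round(1)],'feet',[A(396,120,.005).round(1),A(397,376,.005).round(1),A(218,121,.005).round(1),A(576,120,.005).round(1),A(240,376,.005).round(1),A(555,375,.005).round(1)])
```

```text
[[436.9 234.   96. ]
 [685.2 238.2  96. ]
 [689.2  36.   96. ]
 [440.1  32.3  96. ]] [562.8 135.1  96. ] yaw 0.01661692637293273 0.01512994726009182 yawy 0.019886566427169884 0.016035707025192646 sz 248.35910548521545 249.13771656923655 202.17636647037546
hoops [array([561.5, 190.3,  50. ]), array([563.4,  83.9,  50. ])] feet [array([560.9, 215.9,   5. ]), array([563.6,  55. ,   5. ]), array([453.3, 214.3,   5. ]), array([669.8, 217.1,   5. ]), array([455.8,  53.9,   5. ]), array([672.1,  56.9,   5. ])]
```

Call:
jog_arm --pt "-40 3 0" --pt "-80 6 0" --pt "-120 9 20" --pt "-160 12 50" --pt "-200 15 80" --pt "-240 18 100" --pt "-280 20 110" --pt "-280 20 120" --pt "-280 20 140" --pt "-280 20 160" --pt "-280 20 183" --pt "-280 20 183" --pt "-280 20 183" --yaw '[-0.006,-0.006,-0.006,-0.006,-0.006,-0.006,-0.006,-0.006,-0.006,-0.006,-0.006,-0.006,-0.006]'

```text
t: 14.03
ee_pos: [0.5789, -0.1967, 0.0365]
ee_rot: [0.704, 0.71, -0.0, -0.001]
contact_force: [0.3, -1.1, 0.4]
gripper_width: 0.0466
grasp_force: 0.0
```

Call:
jog_arm --pt "0 0 0" --pt "0 0 0" --pt "0 0 0" --pt "0 0 0" --pt "0 0 0" --pt "0 0 0" --pt "0 0 0" --pt "0 0 -15" --pt "0 0 -40" --pt "0 0 -70" --pt "0 0 -100" --pt "0 0 -130" --pt "0 0 -130" --pt "0 0 -130" --yaw '[0,0,0,0,0,0,0,0,0,0,0,0,0,0]' --gripper 0

```text
t: 15.2
ee_pos: [0.5817, -0.1955, 0.1686]
ee_rot: [0.703, 0.711, 0.001, 0.002]
contact_force: [0.7, 0.1, -4.7]
gripper_width: 0.0278
grasp_force: 59.9
```

Run:
```python
from h import *
line();shot('wrist','w6')
```

```text
15.2 [ 0.5817 -0.1955  0.1686] [[-0.012, 1.0, 0.003], [1.0, 0.012, -0.001], [-0.001, 0.003, -1.0]]
```

View pics/w6.png

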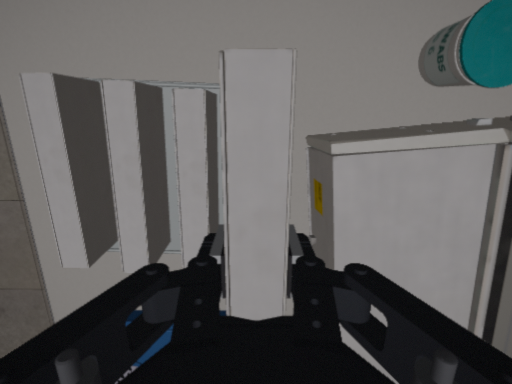

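```bash
cat >> h.py <<'E'
def inhand(fn,pl,pr,bl,br,top=.039):
    w=load(fn);st=env.state();z=st['ee_pos'][2]+top
    a,b,c,d=[atz(w,*p,z) for p in(pl,pr,bl,br)];m=(a+b)/2;n=(c+d)/2
    print('end',((m-st['ee_pos'])*1000).round(1),'w',np.linalg.norm(a-b)*1e3,np.linalg.norm(c-d)*1e3,'tilt ccw',-np.arctan2(*(m-n)[:2]),'at TCP y x-offset',((n-st['ee_pos'])*1000).round(1))
E
python3 - <<'E'
from h import *
inhand('w6',(223,52),(295,52),(228,310),(291,310));line()
E
```

```text
end [ 2.3 90.5 39. ] w 25.624140567511446 29.60310828382543 tilt ccw 0.016553311768232253 at TCP y x-offset [  4.1 -19.5  39. ]
15.25 [ 0.58   -0.1948  0.1664] [[-0.012, 1.0, -0.001], [1.0, 0.012, 0.001], [0.001, -0.001, -1.0]]
```

Call:
jog_arm --pt "35 8 0" --pt "70 16 0" --pt "105 24 0" --pt "140 32 0" --pt "175 40 0" --pt "210 48 0" --pt "245 56 0" --pt "280 62 0" --pt "310 65 0" --pt "331 65 0" --pt "331 65 0" --pt "331 65 30" --pt "331 65 62" --pt "331 65 62" --pt "331 65 62" --yaw '[-0.003,-0.003,-0.003,-0.003,-0.003,-0.003,-0.003,-0.003,-0.003,-0.003,-0.003,-0.003,-0.003,-0.003,-0.003]'

```text
t: 16.5
ee_pos: [0.637, 0.1354, 0.1003]
ee_rot: [0.702, 0.712, -0.004, -0.004]
contact_force: [-0.1, 0.1, -2.8]
gripper_width: 0.0278
grasp_force: 60.3
```

Run:
```python
from h import *
line();shot('wrist','w7')
```

```text
16.5 [0.637  0.1354 0.1003] [[-0.014, 1.0, -0.011], [1.0, 0.014, -0.001], [-0.001, -0.011, -1.0]]
```

View pics/w7.png

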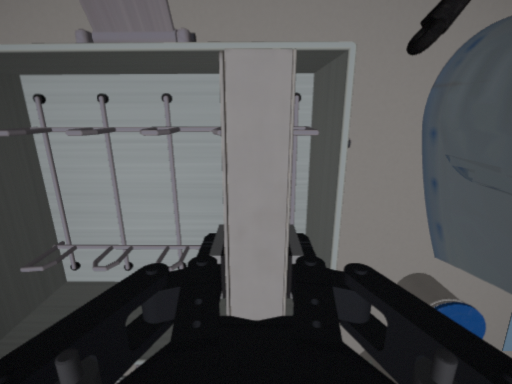

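Run:
```python
from h import *
w=load('w7');z=.1003
a=(atz(w,223,52,z+.039)+atz(w,295,52,z+.039))/2;b=(atz(w,228,310,z+.039)+atz(w,291,310,z+.039))/2
c=atz(w,355,42,.096);d=atz(w,345,150,.096)
print((a*1000).round(1),(b*1000).round(1),'corner',(c*1000).round(1),((c-a)*1000).round(1),(d*1000).round(1))
# hoops tops: slot-3/4 hoop visible at (165,130) front edge; last hoop at (300,131)
for p in((165,131),(93,131),(300,131)):print((atz(w,*p,.05)*1000).round(1))
```

```text
[637.9 226.2 139.3] [640.  118.6 139.3] corner [684.5 239.3  96. ] [ 46.6  13.1 -43.3] [685.2 186.7  96. ]
[572.5 191.8  50. ]
[521.5 191.2  50. ]
[667.1 193.2  50. ]
```

Call:
jog_arm --pt "1 3.5 0" --pt "1 3.5 5" --pt "1 3.5 10" --pt "1 3.5 15" --pt "1 3.5 20" --pt "1 3.5 25" --pt "1 3.5 28" --pt "1 3.5 28" --yaw '[0,0,0,0,0,0,0,0]'

```text
t: 17.22
ee_pos: [0.6441, 0.1372, 0.0759]
ee_rot: [0.702, 0.712, -0.001, -0.001]
contact_force: [-0.2, 0.4, -3.5]
gripper_width: 0.0281
grasp_force: 60.6
```

Call:
jog_arm --pt "0 0 6" --pt "0 0 12" --pt "0 0 18" --pt "0 0 23" --pt "0 0 26" --pt "0 0 28" --pt "0 0 28" --yaw '[0,0,0,0,0,0,0]'

```text
t: 17.8
ee_pos: [0.6433, 0.1373, 0.0507]
ee_rot: [0.702, 0.712, -0.001, -0.001]
contact_force: [-10.8, -0.5, 9.8]
gripper_width: 0.028
grasp_force: 67.0
```

Call:
jog_arm --pt "0 -1.5 0" --pt "0 -1.5 2" --pt "0 -1.5 3" --pt "0 -1.5 3" --yaw '[0,0,0,0]'

```text
t: 18.13
ee_pos: [0.6433, 0.1374, 0.0504]
ee_rot: [0.702, 0.713, -0.0, 0.0]
contact_force: [-13.8, -1.2, 20.0]
gripper_width: 0.0282
grasp_force: 68.1
```

Call:
jog_arm --pt "0 -1.5 -3" --pt "0 -1.5 -3" --pt "0 -1.5 -3" --pt "0 -1.5 -3" --pt "0 -1.5 -3" --pt "0 -1.5 -20" --pt "0 -1.5 -50" --pt "0 -1.5 -85" --pt "-30 -1.5 -120" --pt "-60 -1.5 -150" --pt "-60 -1.5 -170" --pt "-60 -1.5 -170" --pt "-60 -1.5 -170" --yaw '[0,0,0,0,0,0,0,0,0,0,0,0,0]' --gripper 0.5

```text
t: 19.22
ee_pos: [0.6467, 0.0766, 0.22]
ee_rot: [0.703, 0.712, 0.003, 0.003]
contact_force: [-0.1, 0.6, -0.9]
gripper_width: 0.0431
grasp_force: 0.0
```

Run:
```python
from h import *
line();s=shot('wrist','w8')
```

```text
19.2167 [0.6467 0.0766 0.22  ] [[-0.013, 1.0, 0.01], [1.0, 0.013, 0.0], [0.0, 0.01, -1.0]]
```

View pics/w8.png

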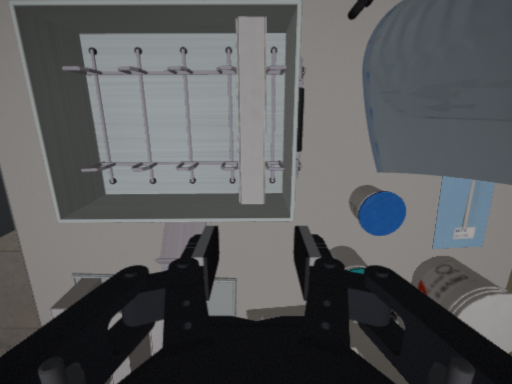

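Run:
```python
from h import *
w=load('w8')
for z in(.084,.090):
    a=(atz(w,236,20,z)+atz(w,265,19,z))/2;b=(atz(w,240,203,z)+atz(w,265,203,z))/2
    print(z,a*1e3,b*1e3,np.linalg.norm(a-b)*1e3,(a+b)/2*1e3)
c=np.array([atz(w,*p,.096) for p in((22,11),(300,4),(294,219),(58,221))])*1e3
print(c.round(1),c.mean(0),np.linalg.norm(c[0]-c[1]),np.linalg.norm(c[2]-c[3]),np.linalg.norm(c[1]-c[2]))
```

```text
0.084 [641.90988569 227.15227791  84.        ] [645.2535346   51.04926185  84.        ] 176.13475594717792 [643.58171015 139.10076988  84.        ]
0.09 [641.97877176 225.44351205  90.        ] [645.25051518  53.12760793  90.        ] 172.3469614358965 [643.61464347 139.28555999  90.        ]
[[445.7 227.7  96. ]
 [684.5 236.2  96. ]
 [689.5  37.6  96. ]
 [439.8  33.2  96. ]] [564.85429608 133.68827368  96.        ] 238.88545999151677 249.74263193891022 198.58417538323593
```

Call:
jog_arm --pt "-38 -15 0" --pt "-76 -30 0" --pt "-114 -46 10" --pt "-152 -62 30" --pt "-190 -80 60" --pt "-228 -100 90" --pt "-262 -118 110" --pt "-272 -124 125" --pt "-272 -124 130" --pt "-272 -124 130" --yaw '[0,0,0,0,0,0,0,0,0,0]' --gripper 0.55

```text
t: 20.1
ee_pos: [0.5192, -0.1959, 0.0819]
ee_rot: [0.703, 0.711, -0.001, -0.004]
contact_force: [-0.9, 0.4, -1.0]
gripper_width: 0.047
grasp_force: 0.0
```

Call:
jog_arm --pt "-1 4 0" --pt "-1 4 20" --pt "-1 4 45" --pt "-1 4 45" --pt "-1 4 45" --yaw '[0,0,0,0,0]'

```text
t: 20.52
ee_pos: [0.5273, -0.1959, 0.041]
ee_rot: [0.701, 0.713, -0.0, -0.001]
contact_force: [0.6, -0.1, 0.1]
gripper_width: 0.0467
grasp_force: 0.0
```

Call:
jog_arm --pt "0 0 0" --pt "0 0 0" --pt "0 0 0" --pt "0 0 0" --pt "0 0 0" --pt "0 0 0" --pt "0 0 0" --pt "0 0 -15" --pt "0 0 -40" --pt "0 0 -70" --pt "0 0 -100" --pt "0 0 -130" --pt "0 0 -130" --pt "0 0 -130" --yaw '[0,0,0,0,0,0,0,0,0,0,0,0,0,0]' --gripper 0

```text
t: 21.68
ee_pos: [0.5285, -0.1984, 0.1733]
ee_rot: [0.702, 0.712, 0.001, 0.002]
contact_force: [0.1, 0.6, -4.1]
gripper_width: 0.028
grasp_force: 60.1
```

Call:
jog_arm --pt "35 8 0" --pt "70 16 0" --pt "105 24 0" --pt "140 32 0" --pt "175 40 0" --pt "210 48 0" --pt "245 56 0" --pt "280 63 0" --pt "312 67 0" --pt "332 67 0" --pt "332 67 0" --pt "332 67 30" --pt "332 67 66" --pt "332 67 70" --pt "332 67 70" --pt "332 67 70" --yaw '[0,0,0,0,0,0,0,0,0,0,0,0,0,0,0,0]'

```text
t: 23.02
ee_pos: [0.5884, 0.1348, 0.1004]
ee_rot: [0.702, 0.712, -0.001, -0.001]
contact_force: [-0.1, 0.1, -3.3]
gripper_width: 0.0278
grasp_force: 60.3
```

Run:
```python
from h import *
line();s=shot('wrist','w9')
# cassette far-end edges: brightness profiles across row in hand, compare with seated cassette
g=cv2.cvtColor(s['img'],cv2.COLOR_RGB2GRAY).astype(float)
for r in(60,90,150): 
    d=cv2.GaussianBlur(g[r-3:r+4].mean(0)[None],(5,1),0)[0];e=np.gradient(d);print(r,[(int(u),int(e[u])) for u in range(150,400) if abs(e[u])>8 and abs(e[u])==abs(e[u-3:u+4]).max()])
c=g[:110,250:270].mean(1);e=np.gradient(c);print([(int(v),int(e[v])) for v in range(110) if abs(e[v])>8])
```

```text
23.0167 [0.5884 0.1348 0.1004] [[-0.013, 1.0, -0.002], [1.0, 0.013, -0.0], [-0.0, -0.002, -1.0]]
60 [(226, 8)]
90 [(226, 13), (307, -18), (328, 16), (379, -15)]
150 [(166, 11), (228, 13), (304, -15), (319, -13), (324, 15), (372, -13)]
[(41, 13), (42, 17), (43, 8), (48, -8), (49, -19), (50, -27), (51, -19), (59, 12), (60, 29), (61, 23)]
```

Run:
```python
from h import *
w=load('w9')
for z in (.139,.142):print('held',[(atz(w,u,v,z)*1e3).round(1) for u,v in((226,90),(228,150),(307,90),(304,150),(260,59.5))])
print('seated',[(atz(w,u,v,.084)*1e3).round(1) for u,v in((328,90),(379,90),(324,150),(372,150))])
```

```text
held [array([577.3, 212.9, 139. ]), array([577.7, 191.2, 139. ]), array([606.7, 213.3, 139. ]), array([606.9, 191.6, 139. ]), array([589.4, 223.2, 139. ])]
held [array([577.6, 212.7, 142. ]), array([578. , 191.6, 142. ]), array([606.1, 213.1, 142. ]), array([606.4, 192. , 142. ]), array([589.4, 222.7, 142. ])]
seated [array([627.9, 217.3,  84. ]), array([656.1, 217.7,  84. ]), array([628.4, 184.1,  84. ]), array([656.6, 184.5,  84. ])]
```

Run:
```python
from h import *
w=load('w9');g=cv2.cvtColor(w['img'],cv2.COLOR_RGB2GRAY)
for r in(75,90,120,150):print(r,'L',g[r,218:236].tolist(),'R',g[r,284:334].tolist())
print('seated col 350',g[20:80,352].tolist());print('held',g[36:70,258].tolist())
w=load('w7');g=cv2.cvtColor(w['img'],cv2.COLOR_RGB2GRAY)
for r in(75,120,150):print(r,'L',g[r,216:234].tolist(),'R',g[r,284:310].tolist(),'rim',g[r,330:360].tolist())
```

```text
75 L [142, 142, 142, 140, 139, 129, 100, 74, 104, 130, 139, 141, 141, 141, 140, 140, 140, 139] R [140, 140, 140, 139, 139, 137, 117, 121, 137, 126, 131, 143, 144, 145, 144, 144, 145, 145, 145, 145, 144, 145, 144, 145, 145, 144, 145, 144, 144, 143, 141, 126, 103, 89, 80, 77, 77, 77, 77, 76, 77, 76, 76, 76, 77, 93, 124, 137, 110, 115]
90 L [144, 142, 131, 129, 140, 139, 115, 78, 117, 142, 141, 141, 141, 140, 140, 141, 140, 140] R [140, 141, 140, 140, 138, 125, 125, 136, 135, 127, 133, 141, 143, 142, 143, 142, 142, 142, 142, 143, 142, 142, 133, 105, 80, 76, 75, 74, 75, 75, 76, 78, 77, 75, 76, 77, 79, 94, 99, 86, 77, 76, 76, 79, 97, 127, 139, 134, 137, 140]
120 L [143, 143, 141, 127, 127, 139, 135, 108, 75, 113, 140, 142, 143, 142, 142, 142, 142, 142] R [140, 140, 140, 140, 127, 129, 140, 131, 133, 143, 144, 143, 143, 143, 144, 143, 144, 143, 144, 144, 141, 122, 91, 83, 110, 126, 106, 79, 78, 120, 134, 108, 81, 78, 91, 121, 129, 104, 80, 77, 77, 81, 107, 130, 131, 120, 129, 141, 141, 141]
150 L [145, 146, 145, 144, 136, 134, 140, 129, 101, 89, 122, 140, 142, 142, 141, 141, 140, 140] R [1
[... 1110 characters left out ...]
121, 92, 82, 115, 135, 138, 137, 137, 136, 137, 135] R [135, 135, 134, 135, 134, 125, 115, 124, 133, 118, 109, 116, 118, 112, 124, 137, 139, 139, 139, 138, 139, 139, 138, 139, 138, 138] rim [76, 77, 74, 75, 76, 76, 77, 77, 75, 75, 75, 74, 92, 120, 135, 140, 141, 140, 140, 128, 120, 122, 121, 121, 122, 121, 122, 121, 121, 121]
150 L [139, 138, 139, 138, 138, 136, 134, 132, 113, 81, 97, 125, 135, 135, 135, 135, 135, 135] R [135, 135, 135, 135, 121, 124, 135, 127, 115, 115, 118, 119, 115, 127, 138, 138, 139, 139, 138, 139, 139, 138, 138, 139, 138, 124] rim [77, 77, 77, 77, 77, 78, 77, 75, 76, 81, 107, 131, 140, 141, 141, 141, 137, 128, 122, 122, 122, 122, 122, 122, 122, 122, 122, 122, 121, 121]
```

Call:
jog_arm --pt "3 -1.5 0" --pt "3 -1.5 5" --pt "3 -1.5 10" --pt "3 -1.5 15" --pt "3 -1.5 20" --pt "3 -1.5 25" --pt "3 -1.5 30" --pt "3 -1.5 36" --pt "3 -1.5 42" --pt "3 -1.5 47" --pt "3 -1.5 50" --pt "3 -1.5 50" --yaw '[0,0,0,0,0,0,0,0,0,0,0,0]'

```text
t: 24.07
ee_pos: [0.5882, 0.1384, 0.0518]
ee_rot: [0.702, 0.712, 0.0, 0.0]
contact_force: [-1.2, -1.0, 2.1]
gripper_width: 0.0278
grasp_force: 61.2
```

Call:
jog_arm --pt "0 0 2" --pt "0 0 3" --pt "0 0 3" --yaw '[0,0,0]'

```text
t: 24.32
ee_pos: [0.5882, 0.1384, 0.0516]
ee_rot: [0.702, 0.712, 0.0, 0.0]
contact_force: [-5.9, 0.5, 18.1]
gripper_width: 0.0277
grasp_force: 63.5
```

Call:
jog_arm --pt "0 0 -3" --pt "0 0 -3" --pt "0 0 -3" --pt "0 0 -3" --pt "0 0 -25" --pt "0 0 -55" --pt "0 0 -85" --pt "-35 -14 -110" --pt "-70 -28 -115" --pt "-105 -42 -115" --pt "-140 -56 -115" --pt "-175 -70 -115" --pt "-210 -84 -115" --pt "-245 -98 -100" --pt "-280 -112 -80" --pt "-315 -124 -60" --pt "-329 -126 -40" --pt "-329 -126 -28" --pt "-329 -126 -28" --pt "-329 -126 -28" --yaw '[0,0,0,0,0,0,0,0,0,0,0,0,0,0,0,0,0,0,0,0]' --gripper 0.52

```text
t: 25.98
ee_pos: [0.4653, -0.1919, 0.0752]
ee_rot: [0.702, 0.712, -0.0, -0.001]
contact_force: [-0.0, 0.1, 0.6]
gripper_width: 0.0448
grasp_force: 0.0
```

Call:
jog_arm --pt "-1 1 15" --pt "-1 1 37" --pt "-1 1 37" --pt "-1 1 37" --yaw '[0,0,0,0]'

```text
t: 26.32
ee_pos: [0.4671, -0.1922, 0.0393]
ee_rot: [0.702, 0.713, -0.0, -0.001]
contact_force: [0.2, 0.6, 0.7]
gripper_width: 0.0446
grasp_force: 0.0
```

Call:
jog_arm --pt "0 0 0" --pt "0 0 0" --pt "0 0 0" --pt "0 0 0" --pt "0 0 0" --pt "0 0 0" --pt "0 0 0" --pt "0 0 -15" --pt "0 0 -40" --pt "0 0 -70" --pt "0 0 -100" --pt "0 0 -130" --pt "0 0 -130" --pt "0 0 -130" --yaw '[0,0,0,0,0,0,0,0,0,0,0,0,0,0]' --gripper 0

```text
t: 27.48
ee_pos: [0.469, -0.1941, 0.1711]
ee_rot: [0.702, 0.712, 0.001, 0.002]
contact_force: [-0.1, -1.3, -4.3]
gripper_width: 0.028
grasp_force: 59.7
```

Call:
jog_arm --pt "35 9 0" --pt "70 18 0" --pt "105 27 0" --pt "140 36 0" --pt "175 45 0" --pt "210 54 0" --pt "245 62 0" --pt "280 69 0" --pt "310 72 0" --pt "328 72 0" --pt "328 72 0" --pt "328 72 30" --pt "328 72 64" --pt "328 72 69" --pt "328 72 69" --pt "328 72 69" --yaw '[0,0,0,0,0,0,0,0,0,0,0,0,0,0,0,0]'

```text
t: 28.82
ee_pos: [0.5339, 0.1351, 0.0994]
ee_rot: [0.702, 0.712, -0.001, -0.001]
contact_force: [0.6, 0.5, -2.3]
gripper_width: 0.028
grasp_force: 60.0
```

```bash
cat >> h.py <<'E'
def prof(fn):
    w=load(fn);g=cv2.cvtColor(w['img'],cv2.COLOR_RGB2GRAY)
    for r in(90,120):print(r,'L',g[r,216:234].tolist(),'R',g[r,284:390].tolist())
    print('held end col258 from 36',g[36:80,258].tolist(),'seated col352 from 50',g[50:80,352].tolist())
E
python3 - <<'E'
from h import *
line();s=shot('wrist','w10');prof('w10')
w=load('w10');print([(atz(w,u,90,.139)*1e3).round(1) for u in(223.5,258.8,294)],[(atz(w,u,90,.084)*1e3).round(1) for u in(328,379)],[(atz(w,u,60,.139)*1e3).round(1) for u in(223.5,258.8,294)])
E
```

```text
28.8167 [0.5339 0.1351 0.0994] [[-0.013, 1.0, -0.003], [1.0, 0.013, -0.0], [-0.0, -0.003, -1.0]]
90 L [154, 154, 154, 154, 154, 154, 154, 152, 146, 126, 89, 92, 128, 146, 148, 148, 147, 147] R [149, 149, 149, 149, 149, 149, 150, 148, 132, 136, 148, 143, 134, 142, 151, 151, 152, 152, 151, 152, 152, 152, 150, 143, 115, 86, 81, 81, 80, 80, 82, 82, 80, 80, 81, 83, 82, 82, 81, 81, 82, 82, 82, 82, 82, 90, 130, 148, 138, 123, 136, 147, 149, 149, 149, 149, 148, 148, 148, 148, 148, 148, 148, 147, 147, 148, 147, 147, 147, 148, 147, 148, 147, 148, 147, 147, 147, 147, 147, 147, 148, 148, 147, 147, 147, 148, 149, 148, 148, 148, 147, 147, 147, 144, 116, 133, 131, 101, 82, 81, 80, 80, 79, 80, 80, 80]
120 L [154, 154, 154, 154, 154, 152, 139, 136, 148, 146, 119, 79, 121, 148, 151, 152, 151, 151] R [149, 149, 149, 149, 149, 149, 144, 124, 130, 148, 139, 140, 150, 152, 152, 152, 151, 152, 152, 152, 152, 150, 129, 95, 88, 119, 141, 123, 88, 91, 132, 151, 127, 88, 82, 84, 124, 148, 131, 95, 85, 83, 83, 87, 126, 149, 140, 134, 145, 150, 150, 151, 150, 150, 149, 149, 149, 149, 149, 149, 149, 149, 149, 149, 149, 148, 148, 148, 148, 147, 147, 147, 147, 147, 148, 148, 149, 149, 149, 149, 148, 148, 148, 148, 148, 148, 147, 148, 147, 146, 129, 142, 149, 118, 87, 98, 133, 143, 144, 127, 97, 82, 80, 81, 82, 82]
held end col258 from 36 [94, 95, 95, 94, 93, 91, 89, 88, 111, 143, 151, 153, 153, 154, 152, 141, 122, 125, 141, 145, 145, 146, 147, 147, 147, 147, 146, 147, 146, 147, 146, 146, 146, 147, 146, 146, 147, 147, 147, 147, 147, 148, 147, 147] seated col352 from 50 [149, 134, 109, 82, 71, 69, 71, 70, 70, 71, 70, 71, 71, 71, 69, 71, 71, 71, 70, 71, 89, 134, 146, 147, 148, 147, 147, 147, 146, 147]
[array([521.9, 213.2, 139. ]), array([534.6, 213.3, 139. ]), array([547.2, 213.5, 139. ])] [array([573. , 217.6,  84. ]), array([601.1, 218. ,  84. ])] [array([522.1, 223. , 139. ]), array([534.4, 223.2, 139. ]), array([546.7, 223.4, 139. ])]
```

Call:
jog_arm --pt "0 -1 0" --pt "0 -1 5" --pt "0 -1 10" --pt "0 -1 15" --pt "0 -1 20" --pt "0 -1 25" --pt "0 -1 30" --pt "0 -1 36" --pt "0 -1 42" --pt "0 -1 46" --pt "0 -1 49" --pt "0 -1 49" --yaw '[0,0,0,0,0,0,0,0,0,0,0,0]'

```text
t: 29.87
ee_pos: [0.5344, 0.1356, 0.0507]
ee_rot: [0.702, 0.712, 0.0, 0.0]
contact_force: [3.6, -0.5, -4.2]
gripper_width: 0.0279
grasp_force: 59.5
```

Call:
jog_arm --pt "0 0 2" --pt "0 0 4" --pt "0 0 4" --yaw '[0,0,0]'

```text
t: 30.12
ee_pos: [0.5346, 0.1358, 0.0494]
ee_rot: [0.702, 0.712, 0.0, 0.0]
contact_force: [-0.9, -0.3, 9.7]
gripper_width: 0.0281
grasp_force: 61.7
```

Call:
jog_arm --pt "0 0 -3" --pt "0 0 -3" --pt "0 0 -3" --pt "0 0 -3" --pt "0 0 -25" --pt "0 0 -55" --pt "0 0 -85" --pt "-35 -14 -110" --pt "-70 -29 -115" --pt "-105 -44 -115" --pt "-140 -59 -115" --pt "-175 -74 -115" --pt "-210 -89 -115" --pt "-245 -104 -100" --pt "-280 -119 -80" --pt "-310 -133 -60" --pt "-321 -136 -40" --pt "-321 -136 -26" --pt "-321 -136 -26" --pt "-321 -136 -26" --yaw '[0,0,0,0,0,0,0,0,0,0,0,0,0,0,0,0,0,0,0,0]' --gripper 0.52

```text
t: 31.78
ee_pos: [0.4011, -0.1866, 0.0724]
ee_rot: [0.702, 0.712, -0.0, -0.002]
contact_force: [0.5, -0.8, 0.5]
gripper_width: 0.0444
grasp_force: 0.0
```

Call:
jog_arm --pt "-1 2 15" --pt "-1 2 34" --pt "-1 2 34" --pt "-1 2 34" --yaw '[0,0,0,0]'

```text
t: 32.12
ee_pos: [0.4042, -0.1874, 0.0395]
ee_rot: [0.702, 0.712, -0.0, -0.001]
contact_force: [0.2, 0.4, -0.5]
gripper_width: 0.0444
grasp_force: 0.0
```

Call:
jog_arm --pt "0 0 0" --pt "0 0 0" --pt "0 0 0" --pt "0 0 0" --pt "0 0 0" --pt "0 0 0" --pt "0 0 0" --pt "0 0 -15" --pt "0 0 -40" --pt "0 0 -70" --pt "0 0 -100" --pt "0 0 -130" --pt "0 0 -130" --pt "0 0 -130" --yaw '[0,0,0,0,0,0,0,0,0,0,0,0,0,0]' --gripper 0

```text
t: 33.28
ee_pos: [0.4058, -0.1891, 0.1711]
ee_rot: [0.702, 0.712, 0.001, 0.002]
contact_force: [-0.3, -0.3, -4.0]
gripper_width: 0.0281
grasp_force: 60.2
```

Call:
jog_arm --pt "35 9 0" --pt "70 18 0" --pt "105 27 0" --pt "140 36 0" --pt "175 46 0" --pt "210 56 0" --pt "245 66 0" --pt "280 75 0" --pt "308 80 0" --pt "321 80 0" --pt "321 80 0" --pt "321 80 30" --pt "321 80 64" --pt "321 80 69" --pt "321 80 69" --pt "321 80 69" --yaw '[0,0,0,0,0,0,0,0,0,0,0,0,0,0,0,0]'

```text
t: 34.62
ee_pos: [0.4789, 0.1332, 0.0997]
ee_rot: [0.702, 0.712, -0.001, -0.001]
contact_force: [0.2, 0.0, -3.0]
gripper_width: 0.0284
grasp_force: 60.5
```

Run:
```python
from h import *
line();s=shot('wrist','w11');prof('w11')
```

```text
34.6167 [0.4789 0.1332 0.0997] [[-0.013, 1.0, -0.002], [1.0, 0.013, -0.001], [-0.001, -0.002, -1.0]]
90 L [147, 147, 146, 139, 136, 141, 135, 108, 72, 112, 139, 142, 142, 142, 141, 141, 141, 141] R [143, 142, 142, 143, 142, 135, 121, 129, 141, 130, 133, 145, 147, 147, 146, 146, 146, 146, 146, 147, 147, 146, 146, 146, 144, 122, 90, 80, 76, 78, 77, 76, 76, 76, 76, 75, 76, 77, 78, 77, 80, 84, 81, 77, 77, 78, 77, 84, 121, 138, 129, 117, 130, 140, 142, 141, 141, 141, 140, 141, 141, 141, 140, 141, 140, 140, 140, 140, 140, 141, 140, 140, 140, 141, 140, 141, 140, 141, 141, 141, 140, 140, 141, 141, 141, 141, 141, 141, 141, 141, 141, 140, 141, 141, 141, 138, 111, 127, 121, 92, 78, 76, 76, 74, 75, 74]
120 L [144, 144, 144, 144, 136, 136, 142, 134, 106, 77, 116, 142, 145, 145, 145, 145, 144, 144] R [142, 143, 142, 142, 134, 124, 133, 140, 133, 136, 143, 144, 143, 143, 144, 143, 144, 144, 144, 144, 143, 144, 142, 128, 99, 79, 80, 116, 116, 88, 79, 89, 120, 120, 93, 79, 79, 92, 123, 132, 108, 83, 79, 79, 79, 82, 121, 142, 133, 134, 143, 143, 143, 143, 142, 143, 143, 143, 143, 143, 142, 142, 142, 143, 142, 142, 141, 141, 140, 141, 140, 140, 140, 140, 140, 140, 140, 141, 141, 142, 142, 142, 141, 141, 141, 141, 141, 140, 140, 140, 140, 138, 118, 132, 133, 103, 94, 126, 137, 137, 121, 92, 77, 76, 76, 77]
held end col258 from 36 [125, 126, 126, 126, 126, 126, 133, 142, 146, 146, 146, 147, 145, 132, 108, 77, 86, 127, 137, 138, 139, 140, 140, 140, 140, 139, 139, 140, 140, 139, 139, 140, 139, 140, 140, 140, 139, 140, 140, 141, 141, 141, 141, 140] seated col352 from 50 [97, 73, 65, 64, 65, 65, 64, 65, 64, 65, 66, 65, 66, 66, 65, 65, 66, 72, 111, 134, 141, 142, 141, 141, 140, 139, 140, 139, 139, 141]
```

Call:
jog_arm --pt "0 0.5 0" --pt "0 0.5 5" --pt "0 0.5 10" --pt "0 0.5 15" --pt "0 0.5 20" --pt "0 0.5 25" --pt "0 0.5 30" --pt "0 0.5 36" --pt "0 0.5 42" --pt "0 0.5 46" --pt "0 0.5 50" --pt "0 0.5 53" --yaw '[0,0,0,0,0,0,0,0,0,0,0,0]'

```text
t: 35.67
ee_pos: [0.4818, 0.1342, 0.0493]
ee_rot: [0.702, 0.712, 0.001, 0.001]
contact_force: [-7.7, -1.2, 23.3]
gripper_width: 0.0278
grasp_force: 63.9
```

Call:
jog_arm --pt "0 0 -3" --pt "0 0 -3" --pt "0 0 -3" --pt "0 0 -3" --pt "0 0 -25" --pt "0 0 -55" --pt "0 0 -85" --pt "-35 0 -110" --pt "-70 0 -115" --pt "-105 0 -115" --pt "-140 0 -115" --pt "-175 0 -115" --pt "-210 0 -115" --pt "-245 0 -115" --pt "-280 0 -115" --pt "-315 0 -115" --pt "-350 0 -115" --pt "-385 0 -115" --pt "-420 0 -115" --yaw '[0,0,0,0,0,0,0,0,-0.12,-0.24,-0.36,-0.48,-0.6,-0.72,-0.84,-0.96,-1.08,-1.2,-1.32]' --gripper 0.5

```text
t: 37.25
ee_pos: [0.4856, -0.2877, 0.1618]
ee_rot: [0.132, 0.991, 0.0, -0.0]
contact_force: [0.7, -0.4, 0.2]
gripper_width: 0.0427
grasp_force: 0.0
```

Run:
```python
from h import *
line()
```

```text
37.25 [ 0.4856 -0.2877  0.1618] [[-0.965, 0.262, -0.0], [0.262, 0.965, 0.0], [0.0, 0.0, -1.0]]
```

Call:
jog_arm --pt "-10 -35 0" --pt "-20 -70 0" --pt "-30 -105 0" --pt "-40 -140 10" --pt "-50 -175 20" --pt "-57 -195 30" --pt "-57 -195 30" --pt "-57 -195 30" --yaw '[-0.1,-0.2,-0.25,-0.25,-0.25,-0.25,-0.25,-0.25]' --gripper 1

```text
t: 37.92
ee_pos: [0.488, -0.4895, 0.1303]
ee_rot: [0.011, 1.0, 0.001, -0.001]
contact_force: [-0.8, 0.4, 0.9]
gripper_width: 0.0854
grasp_force: 0.0
```

Run:
```python
from h import *
line();s=shot('wrist','w12');shot('scene','s12')
hsv=cv2.cvtColor(s['img'],cv2.COLOR_RGB2HSV)
m=cv2.inRange(hsv,(100,120,40),(120,255,255));m[240:]=0
print(m.sum()/255,cv2.boundingRect(m))
a=load('s12')['img'];b=load('scene0')['img'];a=a[:,:,::-1];cv2.imwrite('pics/c12.png',np.hstack([cv2.resize(s['img'][:,:,::-1],(400,300)),cv2.resize(a[130:355,100:400],(400,300))]))
```

```text
37.9167 [ 0.488  -0.4895  0.1303] [[-1.0, 0.022, -0.002], [0.022, 1.0, 0.003], [0.002, 0.003, -1.0]]
29062.0 (172, 78, 241, 162)
```

View pics/c12.png

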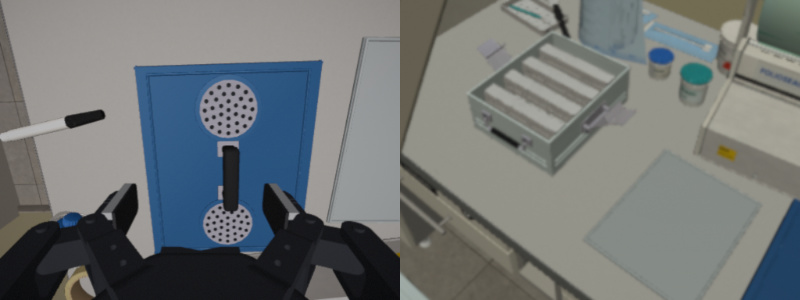

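Run:
```python
from h import *
w=load('w12');g=cv2.cvtColor(w['img'],cv2.COLOR_RGB2GRAY)
A=lambda u,v,z:(atz(w,u,v,z)*1e3).round(1)
a,b=A(175,86,.018),A(410,77,.018);print('far edge',a,b,np.linalg.norm(a-b))
for r in(200,220,240,255):
    x=[u for u in range(270,330) if g[r,u]<45];print(r,x[0],x[-1],A((x[0]+x[-1])/2,r,.052))
x=[v for v in range(170,290) if g[v,296]<45];print(x[0],x[-1],A(296,x[0],.05),A(296,x[-1],.05))
l=[];hsv=cv2.cvtColor(w['img'],cv2.COLOR_RGB2HSV);m=cv2.inRange(hsv,(100,120,40),(120,255,255))
for r in(110,140,170,200,225):
    x=np.nonzero(m[r,150:430])[0]+150;print(r,x[0],x[-1],A(x[0],r,.012),A(x[-1],r,.012))
```

```text
far edge [ 394.9 -558.7   18. ] [ 392.1 -351.5   18. ] 207.218918055278
200 286 305 [ 492.2 -455.4   52. ]
220 286 305 [ 510.7 -455.    52. ]
240 286 305 [ 530.2 -454.7   52. ]
255 286 304 [ 545.3 -454.9   52. ]
187 272 [ 481.1 -454.8   50. ] [ 564.4 -453.3   50. ]
110 176 408 [ 415.2 -561.6   12. ] [ 420.  -346.4   12. ]
140 179 404 [ 442.7 -561.6   12. ] [ 447.6 -346.5   12. ]
170 182 400 [ 471.9 -561.6   12. ] [ 476.9 -346.7   12. ]
200 186 397 [ 503.  -560.6   12. ] [ 508.1 -345.9   12. ]
225 188 394 [ 530.5 -561.1   12. ] [ 535.7 -345.6   12. ]
```

Call:
jog_arm --pt "-17 18 0" --pt "-34 36 10" --pt "-34 36 30" --pt "-34 36 60" --pt "-34 36 90" --pt "-34 36 100" --pt "-34 36 100" --yaw '[-0.02,-0.027,-0.027,-0.027,-0.027,-0.027,-0.027]'

```text
t: 38.6
ee_pos: [0.5217, -0.4501, 0.0291]
ee_rot: [-0.004, 1.0, 0.003, -0.002]
contact_force: [-0.5, 0.5, -0.1]
gripper_width: 0.0852
grasp_force: 0.0
```

Call:
jog_arm --pt "0 0 0" --pt "0 0 0" --pt "0 0 0" --pt "0 0 0" --pt "0 0 0" --pt "0 0 0" --pt "0 0 -1" --pt "0 0 -10" --pt "0 0 -25" --pt "0 0 -40" --pt "0 0 -40" --yaw '[0,0,0,0,0,0,0,0,0,0,0]' --gripper 0

```text
t: 39.52
ee_pos: [0.5249, -0.455, 0.075]
ee_rot: [-0.003, 1.0, -0.001, 0.001]
contact_force: [1.6, -1.7, -3.3]
gripper_width: 0.0167
grasp_force: 58.9
```

Call:
jog_arm --pt "0 0 -20" --pt "5 0 -45" --pt "15 0 -75" --pt "25 0 -105" --pt "34 0 -130" --pt "34 12 -137" --pt "34 30 -137" --pt "34 55 -137" --pt "34 85 -137" --pt "34 115 -137" --pt "34 145 -137" --pt "34 175 -137" --pt "34 205 -137" --pt "34 235 -137" --pt "34 265 -137" --pt "34 295 -137" --pt "34 325 -137" --pt "34 355 -137" --pt "34 385 -137" --pt "34 410 -137" --yaw '[0,0,0,0,0,0,0,0,0,0,0,0,0,0,0,0,0,0,0,0]'

```text
t: 41.18
ee_pos: [0.4853, -0.0414, 0.2075]
ee_rot: [-0.004, 1.0, 0.001, -0.001]
contact_force: [0.7, -0.4, -4.1]
gripper_width: 0.0169
grasp_force: 59.3
```

Call:
jog_arm --pt "0 25 0" --pt "-5 50 0" --pt "-20 80 0" --pt "-35 110 0" --pt "-50 140 0" --pt "-62 160 0" --pt "-70 175 0" --pt "-72 180 0" --pt "-72 180 0" --pt "-72 180 0" --pt "-72 180 0" --yaw '[-0.011,-0.011,-0.011,-0.011,-0.011,-0.011,-0.011,-0.011,-0.011,-0.011,-0.011]'

```text
t: 42.1
ee_pos: [0.5567, 0.1355, 0.2084]
ee_rot: [-0.008, 1.0, -0.0, -0.001]
contact_force: [-0.5, -0.4, -4.6]
gripper_width: 0.0169
grasp_force: 59.3
```

Run:
```python
from h import *
line();s=shot('wrist','w13');w=load('w13');z=env.state()['ee_pos'][2]
st=env.state()['ee_pos']
hsv=cv2.cvtColor(s['img'],cv2.COLOR_RGB2HSV);m=cv2.inRange(hsv,(100,110,30),(120,255,255))
for r in(60,100,140,180):
    x=np.nonzero(m[r,60:450])[0]+60
    if len(x):print(r,x[0],x[-1])
for c in(150,200,300,350):
    y=np.nonzero(m[:200,c])[0]
    if len(y):print(c,'top',y[0],((atz(w,c,y[0],z-.0095)-st)*1e3).round(1))
```

```text
42.1 [0.5567 0.1355 0.2084] [[-1.0, -0.017, -0.002], [-0.017, 1.0, -0.001], [0.002, -0.001, -1.0]]
60 60 449
100 66 446
140 73 438
180 81 431
150 top 0 [-121.8  -53.7   -9.5]
200 top 0 [-122.2  -29.3   -9.5]
300 top 0 [-122.9   19.4   -9.5]
350 top 0 [-123.4   43.8   -9.5]
```

Run:
```python
from h import *
w=load('w13');g=cv2.cvtColor(w['img'],cv2.COLOR_RGB2GRAY);st=np.array([.5567,.1355,.2084])
print(g[60:180:2,256].tolist())
print('expect far end rows', [proj(w,st+[-.039+dx,0,.020]).round(1) for dx in(-.003,0,.003)],[proj(w,st+[-.039+dx,0,.027]).round(1) for dx in(-.003,0,.003)])
w3=load('w3');print('in w3 handle',g.shape)
print('side edges rows 100,180 rel', [((atz(w,u,r,st[2]-.0125)-st)*1e3).round(1) for u,r in((66,100),(446,100),(81,180),(431,180))])
```

```text
[179, 182, 183, 178, 85, 72, 72, 71, 72, 176, 188, 188, 184, 180, 93, 67, 67, 67, 71, 179, 185, 184, 185, 180, 71, 64, 61, 60, 97, 188, 187, 187, 119, 58, 57, 58, 63, 181, 185, 189, 152, 55, 52, 52, 60, 187, 190, 188, 122, 114, 114, 136, 189, 188, 190, 184, 34, 28, 31, 36]
expect far end rows [array([257.7, 174.2]), array([257.6, 180.4]), array([257.4, 186.6])] [array([257.8, 177.7]), array([257.6, 184.3]), array([257.5, 190.8])]
in w3 handle (384, 512)
side edges rows 100,180 rel [array([ -74.4, -105.3,  -12.5]), array([-77.8, 102.6, -12.5]), array([ -29.3, -104.4,  -12.5]), array([-32.7, 103.2, -12.5])]
```

Run:
```python
from h import *
w=load('w3');g=cv2.cvtColor(w['img'],cv2.COLOR_RGB2GRAY);print(g[140:170,248].tolist(),g[20:45,180].tolist(),g[295:325,200].tolist())
for v in(152,153,154):print(v,[(atz(w,248,v,z)*1e3).round(1) for z in(.126,.131,.134)])
for u,v in((111,31),(384,33)):print([(atz(w,u,v,z)*1e3).round(1) for z in(.083,.098)])
w=load('w12');print([(atz(w,296,187,z)*1e3).round(1) for z in(.046,.051,.054)],[(atz(w,u,v,z)*1e3).round(1) for z in(.003,.018) for u,v in((175,86),(410,77))])
w=load('w13');st=np.array([.5567,.1355,.2084]);print([((atz(w,256,171,st[2]+z)-st)*1e3).round(1) for z in(.019,.024,.027)])
```

```text
[160, 160, 157, 108, 93, 93, 93, 107, 157, 158, 158, 155, 128, 52, 20, 23, 31, 31, 35, 38, 40, 42, 41, 41, 39, 40, 40, 40, 39, 40] [159, 160, 160, 160, 160, 160, 160, 160, 159, 135, 102, 86, 85, 84, 84, 84, 85, 84, 85, 84, 79, 90, 82, 64, 55] [79, 79, 79, 79, 78, 79, 78, 79, 77, 68, 77, 100, 78, 78, 78, 78, 81, 112, 159, 163, 164, 164, 164, 164, 163, 163, 164, 162, 154, 115]
152 [array([522.2, 135.5, 126. ]), array([521.4, 135.7, 131. ]), array([521. , 135.7, 134. ])]
153 [array([522.9, 135.5, 126. ]), array([522.2, 135.7, 131. ]), array([521.7, 135.7, 134. ])]
154 [array([523.7, 135.5, 126. ]), array([522.9, 135.7, 131. ]), array([522.4, 135.8, 134. ])]
[array([432.1,  22.1,  83. ]), array([435.8,  29.3,  98. ])]
[array([429.3, 244.1,  83. ]), array([433.1, 237.9,  98. ])]
[array([ 482.3, -454.2,   46. ]), array([ 480.9, -455. ,   51. ]), array([ 480. , -455.5,   54. ])] [array([ 393.6, -562.8,    3. ]), array([ 390.5, -343.5,    3. ]), array([ 394.9, -558.7,   18. ]), array([ 392.1, -351.5,   18. ])]
[array([-43.3,  -0.8,  19. ]), array([-44.4,  -0.8,  24. ]), array([-45. ,  -0.8,  27. ])]
```

Call:
jog_arm --pt "-1 0 10" --pt "-1 0 20" --pt "-1 0 30" --pt "-1 0 30" --pt "-1 0 30" --pt "-1 0 30" --yaw '[0,0,0,0,0,0]'

```text
t: 42.65
ee_pos: [0.5588, 0.1363, 0.1788]
ee_rot: [-0.009, 1.0, -0.0, -0.0]
contact_force: [0.5, -0.7, -4.6]
gripper_width: 0.0168
grasp_force: 59.2
```

Call:
jog_arm --pt "0 0 0" --pt "0 0 0" --pt "0 0 0" --yaw '[0,0,0]'

```text
t: 42.9
ee_pos: [0.5594, 0.1365, 0.1798]
ee_rot: [-0.009, 1.0, 0.0, 0.001]
contact_force: [-0.4, -0.7, -4.1]
gripper_width: 0.0165
grasp_force: 59.3
```

Run:
```python
from h import *
for i in range(3):
    line();s=shot('scene' if i else 'side','e%d'%i)
line()
```

```text
42.9 [0.5594 0.1365 0.1798] [[-1.0, -0.017, 0.001], [-0.017, 1.0, 0.0], [-0.001, 0.0, -1.0]]
42.95 [0.5593 0.1365 0.1797] [[-1.0, -0.018, 0.001], [-0.018, 1.0, 0.0], [-0.001, 0.0, -1.0]]
43.0 [0.5592 0.1365 0.1796] [[-1.0, -0.018, 0.001], [-0.018, 1.0, 0.0], [-0.001, 0.0, -1.0]]
43.05 [0.5592 0.1365 0.1795] [[-1.0, -0.018, 0.001], [-0.018, 1.0, 0.0], [-0.001, 0.0, -1.0]]
```

Call:
jog_arm --pt "-6 0 10" --pt "-6 0 25" --pt "-6 0 40" --pt "-6 0 48" --pt "-6 0 52" --pt "-6 0 54" --pt "-6 0 56" --pt "-6 0 58" --pt "-6 0 60" --pt "-6 0 60" --yaw '[0,0,0,0,0,0,0,0,0,0]'

```text
t: 43.88
ee_pos: [0.5652, 0.1365, 0.1194]
ee_rot: [-0.009, 1.0, 0.0, 0.0]
contact_force: [0.1, -0.0, -4.5]
gripper_width: 0.0167
grasp_force: 59.3
```

Call:
jog_arm --pt "0 0 2" --pt "0 0 4" --pt "0 0 6" --pt "0 0 8" --pt "0 0 10" --pt "0 0 11" --pt "0 0 11" --yaw '[0,0,0,0,0,0,0]'

```text
t: 44.47
ee_pos: [0.5653, 0.1365, 0.1135]
ee_rot: [-0.009, 1.0, -0.0, 0.001]
contact_force: [-10.2, -2.0, 22.9]
gripper_width: 0.0168
grasp_force: 63.1
```

Call:
jog_arm --pt "0 0 -6" --pt "2.5 0 -6" --pt "2.5 0 -3" --pt "2.5 0 0" --pt "2.5 0 2" --pt "2.5 0 2" --yaw '[0,0,0,0,0,0]'

```text
t: 44.97
ee_pos: [0.5633, 0.1367, 0.1134]
ee_rot: [-0.009, 1.0, 0.0, 0.001]
contact_force: [-16.0, -1.8, 39.1]
gripper_width: 0.0168
grasp_force: 65.1
```

Call:
jog_arm --pt "0 0 -4" --pt "0 0 -4" --pt "0 0 -4" --pt "0 0 -4" --pt "0 0 -4" --pt "0 0 -4" --pt "0 0 -20" --pt "0 0 -50" --pt "0 0 -85" --pt "60 0 -105" --pt "60 0 -105" --yaw '[0,0,0,0,0,0,0,0,0,0,0]' --gripper 1

```text
t: 45.88
ee_pos: [0.5026, 0.1356, 0.2138]
ee_rot: [-0.009, 1.0, 0.0, 0.001]
contact_force: [-1.3, -0.1, -0.1]
gripper_width: 0.0854
grasp_force: 0.0
```

Run:
```python
from h import *
line();a=shot('scene','s14');b=shot('side','d14');shot('wrist','w14')
def blue(im,y0,y1,x0,x1):
    h=cv2.cvtColor(im,cv2.COLOR_RGB2HSV);m=cv2.inRange(h,(104,130,40),(116,255,255));z=np.zeros_like(m);z[y0:y1,x0:x1]=m[y0:y1,x0:x1]
    c=max(cv2.findContours(z,0,2)[0],key=cv2.contourArea)[:,0]
    return [c[np.argmin(c[:,0])].tolist(),c[np.argmax(c[:,0])].tolist(),c[np.argmin(c[:,1])].tolist(),c[np.argmax(c[:,1])].tolist()],cv2.contourArea(c)
for n in('scene0','s14'):print(n,blue(load(n)['img'],140,260,140,290))
for n in('side0','d2','d14'):print(n,blue(load(n)['img'],180,290,180,320))
```

```text
45.8833 [0.5026 0.1356 0.2138] [[-1.0, -0.017, 0.003], [-0.017, 1.0, 0.001], [-0.003, 0.001, -1.0]]
scene0 ([[149, 199], [273, 183], [213, 152], [210, 241]], 5719.5)
s14 ([[148, 200], [272, 183], [216, 153], [210, 241]], 5680.0)
side0 ([[187, 226], [306, 218], [229, 187], [264, 264]], 4941.5)
d2 ([[187, 226], [306, 218], [229, 187], [267, 266]], 4891.5)
d14 ([[187, 226], [306, 218], [230, 187], [267, 266]], 4970.0)
```

Call:
jog_arm --pt "-10 20 0" --pt "-20 40 0" --pt "-30 60 0" --pt "-40 80 0" --pt "-50 100 0" --pt "-61 120 0" --pt "-61 140 0" --pt "-61 160 0" --pt "-61 180 0" --pt "-61 200 0" --pt "-61 215 0" --pt "-61 223 0" --pt "-61 223 0" --pt "-61 223 0" --pt "-61 223 0" --pt "-61 223 0" --yaw '[0.12,0.24,0.36,0.48,0.6,0.72,0.84,0.96,1.08,1.2,1.32,1.44,1.56,1.57,1.57,1.57]' --gripper 0

```text
t: 47.37
ee_pos: [0.5598, 0.3592, 0.2101]
ee_rot: [0.7, 0.714, -0.001, -0.0]
contact_force: [-0.6, -0.9, 0.2]
gripper_width: 0.0001
grasp_force: 0.0
```

Run:
```python
from h import *
line()
w=shot('wrist','w15')
# left latch tab brightness in scene image: bounding of light blob left of lid
for n in('s14',):
    for th in(.7,.8,.9,1.0,1.1,1.2):
        L=[.560,.250+.084*np.sin(th),.053+.084*np.cos(th)];R=[.564,.022-.084*np.sin(th),.053+.084*np.cos(th)];print(th,proj(load('s14'),L).round(1),proj(load('s14'),R).round(1))
```

```text
47.3667 [0.5598 0.3592 0.2101] [[-0.02, 1.0, -0.001], [1.0, 0.02, -0.001], [-0.001, -0.001, -1.0]]
0.7 [166.2 158.5] [267.5 210.6]
0.8 [165.  159.3] [269.5 213.4]
0.9 [163.9 160.4] [271.3 216.3]
1.0 [163.1 161.7] [272.9 219.3]
1.1 [162.4 163.2] [274.1 222.2]
1.2 [162.  164.9] [275.1 225. ]
```

Call:
jog_arm --pt "0 0 40" --pt "0 0 80" --pt "0 0 120" --pt "0 0 138" --pt "0 0 138" --pt "-10 0 138" --pt "-20 0 136" --pt "-28 0 132" --pt "-36 0 126" --pt "-44 0 120" --pt "-52 0 114" --pt "-60 0 110" --pt "-68 0 107" --pt "-76 0 105" --pt "-82 0 104" --pt "-86 0 104" --yaw '[0,0,0,0,0,0,0,0,0,0,0,0,0,0,0,0]'

```text
t: 48.75
ee_pos: [0.5611, 0.2721, 0.1073]
ee_rot: [0.701, 0.713, -0.0, 0.0]
contact_force: [-0.6, -0.0, 0.1]
gripper_width: -0.0001
grasp_force: 0.5
```

Call:
jog_arm --pt "-3 0 0" --pt "-6 0 0" --pt "-6 0 0" --yaw '[0,0,0]'

```text
t: 49.0
ee_pos: [0.5609, 0.2692, 0.1068]
ee_rot: [0.7, 0.714, 0.001, -0.002]
contact_force: [0.2, 6.5, -0.2]
gripper_width: -0.0
grasp_force: 3.3
```

Call:
jog_arm --pt "-3 0 0" --pt "-3 0 0" --yaw '[0,0]'

```text
t: 49.17
ee_pos: [0.5608, 0.269, 0.1069]
ee_rot: [0.7, 0.714, 0.003, -0.004]
contact_force: [-0.7, 13.0, 0.4]
gripper_width: 0.0
grasp_force: 6.6
```

Call:
jog_arm --pt "10 0 0" --pt "22 0 -10" --pt "22 0 -50" --pt "22 0 -90" --pt "0 0 -105" --pt "-35 0 -105" --pt "-75 -1 -105" --pt "-115 -1 -105" --pt "-155 -2 -105" --pt "-195 -2 -105" --pt "-235 -3 -105" --pt "-275 -3 -105" --pt "-315 -4 -105" --pt "-350 -4 -105" --pt "-356 -4 -105" --pt "-356 -4 -70" --pt "-356 -4 -30" --pt "-356 -4 10" --pt "-356 -4 33" --pt "-356 -4 33" --yaw '[0,0,0,0,0,0,0,0,0,0,0,0,0,0,0,0,0,0,0,0]'

```text
t: 50.83
ee_pos: [0.5581, -0.0896, 0.0682]
ee_rot: [0.701, 0.714, -0.003, -0.006]
contact_force: [-0.8, 0.7, -0.9]
gripper_width: -0.0001
grasp_force: 0.0
```

Call:
jog_arm --pt "10 3 0" --pt "20 3 -2" --pt "28 3 -6" --pt "36 3 -12" --pt "44 3 -18" --pt "52 3 -24" --pt "60 3 -28" --pt "68 3 -31" --pt "76 3 -34" --pt "84 3 -36" --pt "90 3 -37" --pt "94 3 -37" --pt "94 3 -37" --yaw '[0,0,0,0,0,0,0,0,0,0,0,0,0]'

```text
t: 51.92
ee_pos: [0.565, 0.0022, 0.1113]
ee_rot: [0.7, 0.714, -0.001, 0.001]
contact_force: [0.2, -3.9, 2.6]
gripper_width: -0.0002
grasp_force: 1.9
```

Call:
jog_arm --pt "3 0 2" --pt "5 0 4" --pt "5 0 4" --yaw '[0,0,0]'

```text
t: 52.17
ee_pos: [0.566, 0.0026, 0.1086]
ee_rot: [0.702, 0.713, -0.004, 0.005]
contact_force: [-2.6, -15.1, 8.8]
gripper_width: 0.0004
grasp_force: 7.6
```

Call:
jog_arm --pt "-10 0 0" --pt "-25 0 -10" --pt "-40 0 -50" --pt "-60 -10 -90" --pt "-95 -20 -130" --pt "-130 -30 -150" --pt "-160 -30 -150" --pt "-160 -30 -150" --yaw '[0,0,0,0,0,0,0,0]'

```text
t: 52.83
ee_pos: [0.5391, -0.1584, 0.2599]
ee_rot: [0.703, 0.712, 0.001, 0.003]
contact_force: [0.2, 0.3, 0.7]
gripper_width: -0.0001
grasp_force: 0.0
```

Run:
```python
from h import *
line();a=shot('scene','sf')['img'];b=shot('side','df')['img'];c=shot('wrist','wf')['img']
o=np.hstack([cv2.resize(a[130:270,125:300],(400,320),interpolation=3),cv2.resize(b[150:290,165:340],(400,320),interpolation=3)])
o=np.vstack([o,np.hstack([cv2.resize(c,(373,280)),np.zeros((280,427,3),np.uint8)])])
cv2.imwrite('pics/cf.png',o[:,:,::-1])
```

```text
52.8333 [ 0.5391 -0.1584  0.2599] [[-0.013, 1.0, 0.005], [1.0, 0.013, -0.003], [-0.003, 0.005, -1.0]]
```

View pics/cf.png

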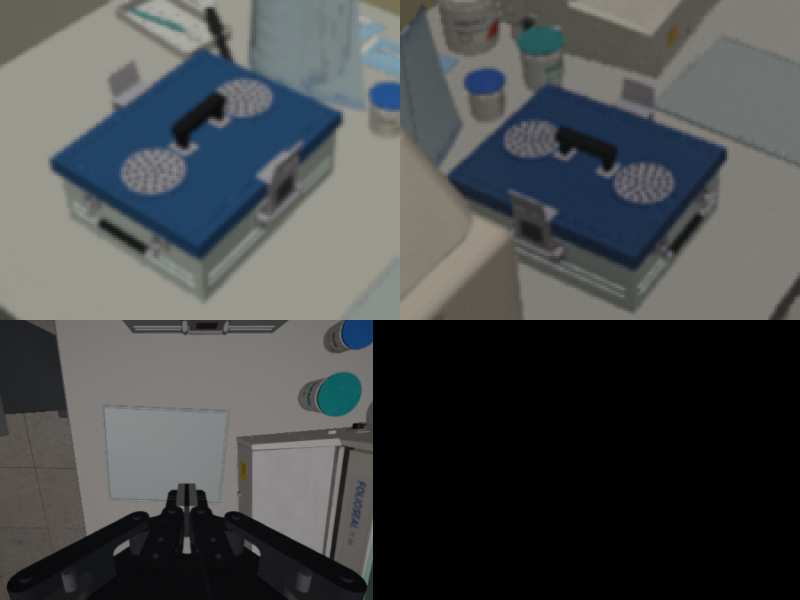

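The picture shows the lid level on the container. Both latches stand upright with their lips over its edge: the right one at about (280,180) in the scene crop, the left one at (530,220) in the side crop. The tubs are in place and the mat is empty.

```bash
python3 -c "
from cell import env
print(env.finish_job())"
```

```text
the job is handed in; nothing more can be done
None
```

I handed the job in at about 53 s: all four cassettes stand in the rack, one to a slot, the lid is back on and level, both latches are closed over its edge, and the two tubs were not touched; the hand-in gave no verdict.

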